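# Charge the crucible from the bench drawer

## Robot

A 7-joint arm with a two-finger parallel gripper is mounted at the origin on the work surface. World frame = base frame: x ahead of the robot, y to its left, z up, the work surface at z = 0. Lengths are in m, angles in rad, forces in N, time in s.
With the tool pointing down it reaches from about 0.4 to 0.85 m from the base axis. Payload 10.4 kg.
Tool frame: the origin (TCP) lies between the finger pads; the fingertips stand 19 mm ahead of it and the grasp point (between the pads) is the TCP (manip.tips_ahead is the distance from the TCP to the fingertips, in m); z points along the fingers, y is the line along which they close (so a half turn about z gives the same grasp; the last joint's range is limited). The gripper opens to 85 mm and grips with 20 to 120 N. Pads are 22 mm wide; open, the fingers measure 114 mm over their backs; the gripper's body (76 mm by 85 mm) begins 54 mm behind the grasp point. The pads swing forward as they close: fully open they stand 13 mm farther back than shut.
Start: joints at [1.146, 0.332, -0.065, 1.46, 0.022, 1.35, -0.088], TCP at [0.244, -0.575, 0.25] pointing down, gripper open.
Joint ranges: [-2.6, 2.6], [-0.5, 2.12], [-1.47, 1.34], [0.16, 2.42], [-1.27, 4.41], [0.06, 2.06], [-2.6, 2.6]. Speed limits (rad/s): [2.22, 2.22, 2.79, 2.79, 3.14, 3.14, 3.14].

## Interface

Orientations are given as a unit quaternion [x, y, z, w].
In Python, from workcell import manip, viewer gives the robot as it stands.
- The arm moves only by the tool arm_command, never from a script. Its argument "series" is text: rows parted by semicolons, each of 5 numbers parted by spaces: the closure, from 0 (fully open) to 1 (shut), then the shift along the tool's x, y, z normalised to -1 to 1, where 1 is 0.4 m, then the turn about the tool's z normalised to -1 to 1, where 1 is 180 degrees. In form: jaw tx ty tz spin; .... A call has exactly 10 rows; each row shifts and turns the commanded pose from where the row before left it, along the tool's axes as they then stand; what a row does not reach is not made up. A row lasts 1/8 s, in which the tool goes at most 62.5 mm and 10.7 degrees, less where a joint would pass 70% of its speed; a pose out of reach is approached as far as the arm can. A call with a number of a shift or a turn outside -1 to 1 is refused whole. A call with a gripper value outside its range is refused whole. The fingers move at their own pace and stop on an object; "newtons" is the grip in N (left out, the last holds). Time passes only in rows, so rows that do not move let the fingers close, or fill a call up. It gives the time, the measured TCP pose, the force, the opening and the grip force at its end, in the units of the state.
- manip.get_obs(): the state, without advancing time (a new reading comes with each control period).
- viewer.camera(name): name is "side" or "top"; returns a dict with "pixels" (420x560x3 uint8, red, green, blue), "intrinsics" (3x3 intrinsics, pixels), "D" ([k1, k2, p1, p2, k3] as OpenCV has them; the pictures are not rectified), "extrinsics" (4x4, takes a point from world to camera coordinates). Camera axes: x right, y up, looking along -z (the intrinsics and any distortion apply to the point x, -y, -z); pixel columns grow to the right and rows downward; lengths in m; the calibration is good to about 2 mm. A picture is of the moment at which its call begins. There is no depth.
- manip.hand_in(): hands the job in; it is judged then, once.
The state is a dict: "clock": time; "joint_pos": joint angles; "joint_velocities": joint speeds; "tau": joint torques, N m; "position": TCP position; "ee_rot": TCP orientation; "ft_force": force on the tool from outside, world axes, zero at the start; "torque": the same for the moment, N m; "grip_width": opening from 0.0 (shut) to 1.0 (fully open); "grasp_force": force on a finger pad.
Only numpy, scipy, OpenCV 4.12 (cv2) and the standard library are available. Lean on these libraries where they do the work, as an engineer would, in place of code of your own. Each camera call takes 0.05 s, during which the arm holds its last target. There are 200 camera calls.

## Task

Charge the crucible: pull the chest drawer open by its bar handle, lift the cup of copper nuggets out of its tray, and stand it upright and still full on the bare bench, letting go of it. Then take the cup again by its wooden handle and pour all eight nuggets into the crucible. Finish with the empty cup standing upright on the bench, the drawer pushed fully home, the crucible standing where it was, and the jar, brush and tongs left where they lie.

Things in the scene. Friction and masses are not known exactly. Their poses are not given: they have to be found in the camera images.
- chest_drawer0 (a joint): Drawer of the green bench-top tool chest (chest 270 deep x 300 wide x 120 mm high, standing on the bench on the robot's left, turned a little towards the robot). Value = opening in m: 0 is fully home, 0.19 is the end stop. It slides with about 1 N of friction and stays where it is left. It starts shut.
- chest_drawer0_handle (a point): Middle of the drawer's steel bar handle: a horizontal round bar 11 mm thick and 120 mm long, 35 mm in front of the drawer front, 82 mm above the bench (the chest top is at 120 mm); its posts stand 51 mm either side of the middle. The point's -x axis is the way the drawer opens, its y axis runs along the bar, z is up.
- chest: The chest; origin at the centre of its underside, -x axis is the way its front looks and the drawer opens. Its front face lies 135 mm from the origin. On its top, in the back half, stand a tin and a brass box up to 55 mm high.
- cup: Charging cup: round steel cup 66 mm high, outer diameter 54 mm at the foot, 64 mm at the rim, wall 3 mm, floor 5 mm; a round side handle points along its +y axis. Origin at the centre of its underside, z towards the mouth. 130 g (may vary by a quarter). It starts upright and full in the tray in the drawer, its underside 22 mm above the bench, its handle pointing to the chest's +y.
- tray_slot (a point): Over the middle of the cup's pocket, level with the top of the fitted wooden tray (62 mm above the bench); moves with the drawer. The cup's foot stands in the pocket and its handle lies sunk in a 28 mm slot, too narrow for fingers; its top 26 mm stand out. The drawer front is 67 mm before this point, its edge 46 mm higher; grip the cup front and back, drawer 140 mm or more open.
- cup_grip (a point): Middle of the cup's handle grip: a round wooden bar 18 mm thick along the cup's y axis, from 40 to 118 mm from the cup's axis; this point is 80 mm from the axis and 30 mm above the cup's underside. Axes as the cup's.
- cup_rim (a point): Centre of the cup's mouth, 66 mm above its underside on its axis. Tipped to about 125 degrees the cup empties fully; the nuggets start to leave it at about 70 to 90 degrees.
- crucible: Dark grey graphite crucible, an open bowl 75 mm high, outer diameter 76 mm at the foot and 112 mm at the rim, wall 6 mm (mouth 100 mm wide inside), floor 10 mm thick. Origin at the centre of its underside; z up. It stands loose (700 g) on a pale firebrick 32 mm high, 230 x 114 mm, so its rim is 107 mm above the bench.
- hearth: The firebrick under the crucible: 230 mm (x) x 114 mm (y) x 32 mm high, fixed; origin at the centre of its underside.
- slab: The other firebrick of the same size, fixed, with a pale clay slab and a half-made copper leaf on it, 50 mm high in all; origin at the centre of its underside. It and the crucible's brick lie side by side on the robot's right and can be either way round. The bench straight ahead of the robot, between the bricks and the chest, is bare.
- flux_jar: Glass jar with black lid, 56 mm diameter, 75 mm high, loose bystander; origin at the centre of its underside.
- brush: Wooden-handled brush 200 mm long lying along its x axis, 20 mm thick, loose bystander; origin under its middle.
- tongs: Dark steel crucible tongs 190 mm long lying along their x axis, 12 mm thick, loose bystander; origin under the rivet.
- nugget0: One of the eight copper nuggets: a rounded lump about 18 mm across, 20 g; origin at its middle.
- nugget1: One of the eight copper nuggets: a rounded lump about 18 mm across, 20 g; origin at its middle.
- nugget2: One of the eight copper nuggets: a rounded lump about 18 mm across, 20 g; origin at its middle.
- nugget3: One of the eight copper nuggets: a rounded lump about 18 mm across, 20 g; origin at its middle.
- nugget4: One of the eight copper nuggets: a rounded lump about 18 mm across, 20 g; origin at its middle.
- nugget5: One of the eight copper nuggets: a rounded lump about 18 mm across, 20 g; origin at its middle.
- nugget6: One of the eight copper nuggets: a rounded lump about 18 mm across, 20 g; origin at its middle.
- nugget7: One of the eight copper nuggets: a rounded lump about 18 mm across, 20 g; origin at its middle.
Mind the look-alikes: they are no part of the job. What is shaped like the crucible but pink or red is not meant.

How it is judged:
On the way, in this order (a step that is already met when the one before it is completed fails the run):
1. the drawer is pulled open by 120 mm or more, with the fingers on its handle (value of joint chest_drawer0 above 0.12 m and distance between the grasp point and chest_drawer0_handle below 0.07 m).
2. the cup stands upright on the bench with all eight nuggets in it, let go (height (world z) of cup between -0.006 and 0.006 m and angle between cup's own z axis and vertical below 0.08 rad and linear speed of cup below 0.03 m/s and contact force between the fingers and cup below 0.05 N and horizontal distance between each of nugget0, nugget1, nugget2, nugget3, nugget4, nugget5, nugget6, nugget7 and cup below 0.034 m and z of nugget0 in the frame of cup between 0 and 0.07 m and z of nugget1 in the frame of cup between 0 and 0.07 m and z of nugget2 in the frame of cup between 0 and 0.07 m and z of nugget3 in the frame of cup between 0 and 0.07 m and z of nugget4 in the frame of cup between 0 and 0.07 m and z of nugget5 in the frame of cup between 0 and 0.07 m and z of nugget6 in the frame of cup between 0 and 0.07 m and z of nugget7 in the frame of cup between 0 and 0.07 m), for 0.2 s.
3. the cup is held by its handle and tipped over the crucible (angle between cup's own z axis and vertical above 1.2 rad and horizontal distance between cup_rim and crucible below 0.09 m and distance between the grasp point and cup_grip below 0.055 m and contact force between the fingers and cup above 0.5 N), for 0.1 s.
At the end, for the whole second after the job is handed in: All eight nuggets lie inside the crucible, below its rim; the cup stands upright (within 5 degrees) on the bench surface, let go and still; the drawer is home to within 8 mm; the crucible stands upright within 30 mm of where it was; jar, brush and tongs are within 40 mm of where they were (horizontal distance between each of nugget0, nugget1, nugget2, nugget3, nugget4, nugget5, nugget6, nugget7 and crucible below 0.05 m and z of nugget0 in the frame of crucible between 0.008 and 0.075 m and z of nugget1 in the frame of crucible between 0.008 and 0.075 m and z of nugget2 in the frame of crucible between 0.008 and 0.075 m and z of nugget3 in the frame of crucible between 0.008 and 0.075 m and z of nugget4 in the frame of crucible between 0.008 and 0.075 m and z of nugget5 in the frame of crucible between 0.008 and 0.075 m and z of nugget6 in the frame of crucible between 0.008 and 0.075 m and z of nugget7 in the frame of crucible between 0.008 and 0.075 m and height (world z) of cup between -0.006 and 0.006 m and angle between cup's own z axis and vertical below 0.08 rad and linear speed of cup below 0.03 m/s and contact force between the fingers and cup below 0.05 N and value of joint chest_drawer0 below 0.008 m and angle between crucible's own z axis and vertical below 0.06 rad and distance of crucible from where it was at the start of the episode below 0.03 m and distance of each of flux_jar, brush, tongs from where it was at the start of the episode below 0.04 m); the robot touches nothing.
It fails at once if the crucible is knocked over or pushed 30 mm away (angle between crucible's own z axis and vertical above 0.35 rad or distance of crucible from where it was at the start of the episode above 0.03 m).
It fails at once if the jar, brush or tongs are shifted by more than 40 mm (distance of any of flux_jar, brush, tongs from where it was at the start of the episode above 0.04 m).
It also fails if it takes over 72 s, if anything falls off the work surface, if the arm or the gripper's body presses on something with over 40 N, if the wrist force passes 120 N, or if a joint passes its speed limit or range.

## Working session

There is one attempt and no reset: what is moved stays moved. The work goes in short steps, Python scripts to look and compute and a tool call to move; the robot and the scene stay as the last step left them, time stands still between calls to the robot, and variables do not carry over. Pictures are saved under pics/ and viewed, at most 10 in all, crops included, and the job is handed in when it is done.

Besides the shell and the picture viewer there is one more tool, called after "Emit:" as name(argument=value, ...), one argument or row to a line, values as JSON. arm_command: Moves the arm, as the interface text tells. Scaled input: -1 to 1 covers 0.4 m each way for a shift and 180 degrees each way for a turn. Its arguments: {"type":"object","properties":{"series":{"type":"string"},"newtons":{"type":"number"}},"required":["series"]}

```bash
ls; mkdir -p pics; python3 - <<'E'
from workcell import manip, viewer
import cv2,pickle
print(manip.get_obs())
d={}
for n in("side","top"):
    c=viewer.camera(n); d[n]=c; cv2.imwrite(f"pics/{n}0.png",c["pixels"][:,:,::-1]); print(n,c["intrinsics"],c["D"],c["extrinsics"])
pickle.dump(d,open("c0.pkl","wb"))
E
```

```text
pics
{'clock': 0.0, 'joint_pos': array([ 1.1464264 ,  0.3328889 , -0.0647183 ,  1.46094109,  0.0215856 ,
        1.34991804, -0.0885164 ]), 'joint_velocities': array([-0.00121873,  0.00056136,  0.00052572, -0.00053355, -0.00112499,
        0.00024413, -0.00139083]), 'tau': array([-1.14088496e-03, -6.25450730e+01,  4.89747268e-02, -3.91610491e+01,
        1.63398689e-02,  9.81626072e-03,  1.19381657e-06]), 'position': array([ 0.2442757 , -0.57490001,  0.24950544]), 'ee_rot': array([ 9.79888250e-01,  1.99545693e-01, -1.69290048e-04, -7.10316452e-04]), 'ft_force': array([0.0654969 , 0.08987999, 0.90665997]), 'torque': array([ 0.01961098, -0.00575124, -0.04303335]), 'grasp_force': 0.0, 'grip_width': 0.9991055876204191}
side [[429.29879573   0.         279.07222188]
 [  0.         429.29879573 212.33337338]
 [  0.           0.           1.        ]] [-0.12969587  0.          0.          0.          0.        ] [[-0.99926293 -0.03633723 -0.01237711  0.51735846]
 [ 0.01804553 -0.72923719  0.68402301 -0.09875508]
 [-0.03388135  0.68329549  0.72935542 -1.12218125]
 [ 0.          0.          0.          1.        ]]
top [[469.18739238   0.         274.48161246]
 [  0.         469.18739238 211.85649392]
 [  0.           0.           1.        ]] [0.03587262 0.         0.         0.         0.        ] [[ 1.15690718e-03 -9.99997657e-01 -1.82945531e-03 -3.18895163e-02]
 [ 9.93321966e-01  9.38116433e-04  1.15371539e-01 -5.51960930e-01]
 [-1.15369553e-01 -1.95071230e-03  9.93320724e-01 -1.26733565e+00]
 [ 0.00000000e+00  0.00000000e+00  0.00000000e+00  1.00000000e+00]]
```

View pics/side0.png

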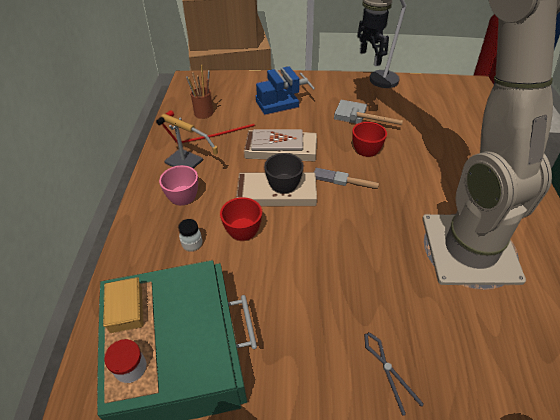

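View pics/top0.png

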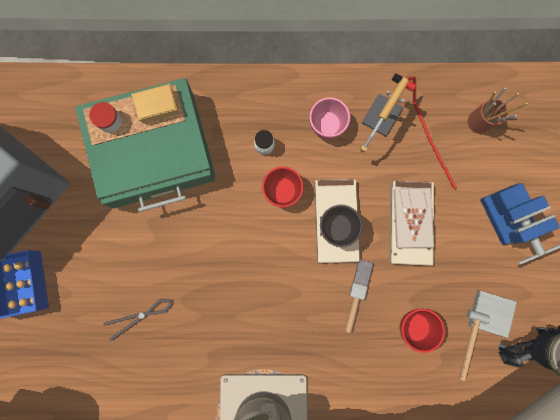

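Side view: green chest bottom-left with its handle near (248,322), crucible rim near (284,168), and tongs near (388,366). Top view: handle from (138,208) to (186,200), dark crucible (341,226) on a brick between red and pink bowls, jar (264,142), brush (358,300), tongs (140,318).

```bash
cat > h.py <<'E'
import numpy as np,cv2,pickle
F=np.diag([1.,-1,-1])
def ray(c,uv):
    n=cv2.undistortPoints(np.array(uv,float).reshape(-1,1,2),c["intrinsics"],np.array(c["D"])).reshape(-1,2)
    E=np.array(c["extrinsics"]);R=E[:3,:3];o=-R.T@E[:3,3]
    return o,(np.c_[n,np.ones(len(n))]@F)@R
def onz(c,uv,z):
    o,d=ray(c,uv); return o+d*((z-o[2])/d[:,2])[:,None]
def proj(c,P):
    E=np.array(c["extrinsics"]);p=(np.atleast_2d(P)@E[:3,:3].T+E[:3,3])@F
    return cv2.projectPoints(p,np.zeros(3),np.zeros(3),c["intrinsics"],np.array(c["D"]))[0].reshape(-1,2)
E
python3 - <<'E'
from h import *
d=pickle.load(open("c0.pkl","rb"))
for n in d:
    c=d[n];im=c["pixels"];hsv=cv2.cvtColor(im,cv2.COLOR_RGB2HSV)
    # green chest
    m=cv2.inRange(hsv,(70,60,30),(95,255,255));k=max(cv2.findContours(m,0,1)[0],key=cv2.contourArea)
    q=cv2.boxPoints(cv2.minAreaRect(k)); a=cv2.approxPolyDP(cv2.convexHull(k),6,True)[:,0]
    print(n,"chest hull px",a.tolist(),"z.12",onz(c,a,.12)[:,:2].round(3).tolist())
    # dark crucible
    u=(341,226) if n=="top" else (284,172)
    m=cv2.inRange(im,(0,0,0),(75,75,75)); m2=np.zeros_like(m); m2[u[1]-35:u[1]+35,u[0]-35:u[0]+35]=m[u[1]-35:u[1]+35,u[0]-35:u[0]+35]
    k=max(cv2.findContours(m2,0,1)[0],key=cv2.contourArea)
    P=onz(c,k[:,0].astype(float),.107)
    print("crucible bbox",cv2.boundingRect(k),"z.107 circle",cv2.minEnclosingCircle(P[:,:2].astype(np.float32)))
    # handle: bright grey
    x0,y0,x1,y1=(125,180,200,220) if n=="top" else (228,285,262,355)
    g=cv2.inRange(hsv,(0,0,140),(180,50,255)); g2=np.zeros_like(g); g2[y0:y1,x0:x1]=g[y0:y1,x0:x1]
    k=max(cv2.findContours(g2,0,1)[0],key=cv2.contourArea); r=cv2.boxPoints(cv2.minAreaRect(k))
    print("handle px",r.tolist(),"w",onz(c,r,.082)[:,:2].round(3).tolist())
c=d["top"]
for nm,uv,z in(("jar",(264,139),.075),("tongs ",(141,316),.01),("tongs tip",(172,301),.01),("tongs end",(105,320),.01),("brush a",(366,264),.02),("brush b",(350,330),.02),("redbowl",(283,187),.09),("tongs end2",(112,338),.01)): print(nm,onz(c,[uv],z)[0].round(3))
for n in d:
    s=d[n]["pixels"]; 
    cr=s[150:230,70:220] if n=="top" else s[250:410,90:290]
    cv2.imwrite(f"pics/cr_{n}.png",cv2.resize(cr,None,fx=4 if n=="top" else 3,fy=4 if n=="top" else 3,interpolation=cv2.INTER_CUBIC)[:,:,::-1])
E
```

```text
side chest hull px [[220, 264], [246, 401], [187, 419], [102, 419], [101, 282]] z.12 [[0.643, 0.151], [0.559, 0.452], [0.66, 0.49], [0.813, 0.502], [0.902, 0.21]]
crucible bbox (264, 153, 39, 41) z.107 circle ((0.5097456574440002, -0.17520968616008759), 0.0836867019534111)
handle px [[228.13168334960938, 299.04425048828125], [243.93133544921875, 295.5760498046875], [255.1634521484375, 346.74462890625], [239.36380004882812, 350.21282958984375]] w [[0.621, 0.218], [0.587, 0.208], [0.553, 0.328], [0.585, 0.337]]
top chest hull px [[184, 78], [209, 174], [102, 203], [76, 107]] z.12 [[0.9, 0.209], [0.641, 0.139], [0.564, 0.413], [0.819, 0.491]]
crucible bbox (322, 206, 39, 39) z.107 circle ((0.5085012912750244, -0.20318540930747986), 0.05053021013736725)
handle px [[134.88458251953125, 199.52081298828125], [180.97317504882812, 185.81881713867188], [184.60537719726562, 198.0362548828125], [138.51678466796875, 211.73825073242188]] w [[0.579, 0.34], [0.616, 0.219], [0.583, 0.208], [0.546, 0.33]]
jar [ 0.747 -0.003  0.075]
tongs  [0.268 0.333 0.01 ]
tongs tip [0.308 0.25  0.01 ]
tongs end [0.257 0.431 0.01 ]
brush a [ 0.409 -0.283  0.02 ]
brush b [ 0.232 -0.236  0.02 ]
redbowl [ 0.612 -0.054  0.09 ]
tongs end2 [0.209 0.409 0.01 ]
```

View pics/cr_top.png

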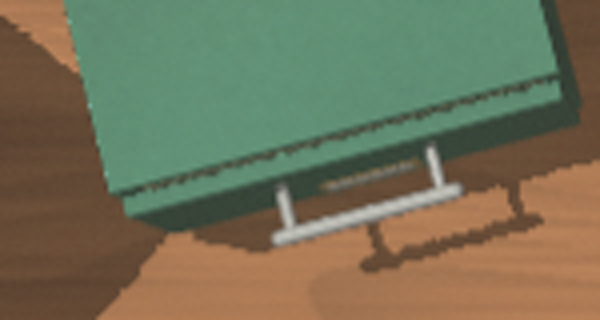

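```bash
python3 - <<'E'
from h import *
d=pickle.load(open("c0.pkl","rb"));c=d["top"];s=d["side"]
P=onz(c,[(138.75,209.75),(185.5,197)],.082);print(P.round(4),np.linalg.norm(P[1]-P[0]),P.mean(0))
print(proj(s,P))
S=s["pixels"]
hsv=cv2.cvtColor(S,cv2.COLOR_RGB2HSV);g=cv2.inRange(hsv,(0,0,130),(180,45,255))
for r in range(290,355,4): print(r,228+np.flatnonzero(g[r,228:268]))
x=np.array([.641-.564,.139-.413]);print(np.degrees(np.arctan2(x[0],-x[1])))
E
```

```text
[[0.5515 0.3292 0.082 ]
 [0.5859 0.2061 0.082 ]] 0.12777408564066872 [0.56867035 0.26765118 0.082     ]
[[255.98124049 347.25452195]
 [244.34722062 295.03940022]]
290 []
294 []
298 [242 243 244]
302 [230 231 232 233 234 235 236 237 238 239 240 243 244 245]
306 [244 245 246]
310 [245 246 247]
314 [245 246 247 248]
318 [246 247 248 249]
322 [247 248 249]
326 [248 249 250]
330 [249 250 251]
334 [250 251 252]
338 [251 252 253]
342 [246 247 248 249 250 251 252 253 254]
346 [239 240 252 253 254 255]
350 []
354 []
15.696525836909299
```

Emit:
arm_command(
  series="0 0 0 -0.15 0;0 0 0 -0.15 0;0 0 0 -0.15 0;0 0 0.15 0 0;0 0 0.15 0 0;0 0 0.15 0 0;0 0 0.15 0 0;0 0 0.15 0 0;0 0 0.15 0 0;0 0 0.15 0 0",
)

```text
clock: 1.35
position: [0.3576, -0.7329, 0.4188]
ee_rot: [0.966, 0.253, -0.029, 0.035]
ft_force: [0.8, 0.5, 0.5]
grip_width: 1.002
grasp_force: 0.0
```

Emit:
arm_command(
  series="0 0 0.15 0 0;0 0 0.15 0 0;0 0 0.15 0 0;0 0 0.15 0 0;0 0 0.15 0 0;0 0 0.15 0 0;0 0 0.15 0 0;0 0 0.15 0 0;0 0 0.15 0 0;0 0 0.15 0 0",
)

```text
clock: 2.6
position: [0.3972, -0.8064, 0.3201]
ee_rot: [0.963, 0.258, -0.021, 0.072]
ft_force: [-0.9, 0.6, 0.2]
grip_width: 1.0
grasp_force: 0.0
```

```bash
python3 - <<'E'
from workcell import manip
from scipy.spatial.transform import Rotation as R
o=manip.get_obs();print(o['joint_pos'],o['position'],R.from_quat(o['ee_rot']).as_matrix().round(3))
E
```

```text
[ 0.96788953  1.12598262  1.0260755   0.16185032 -0.89791613  1.7942712
  0.08858069] [ 0.39715094 -0.80643005  0.32006039] [[ 0.866  0.5   -0.004]
 [ 0.494 -0.856 -0.149]
 [-0.077  0.127 -0.989]]
```

Emit:
arm_command(
  series="0 0 -0.15 0 0;0 0 -0.15 0 0;0 0 -0.15 0 0;0 0 -0.15 0 0;0 0 -0.15 0 0;0 0 0 0 0;0 0 0 0 0;0 0 0 0 0;0 0 0 0 0;0 0 0 0 0",
)

```text
clock: 3.85
position: [0.2999, -0.6322, 0.3026]
ee_rot: [0.963, 0.255, -0.025, 0.079]
ft_force: [-0.4, 0.6, 0.7]
grip_width: 1.003
grasp_force: 0.0
```

```bash
python3 - <<'E'
from workcell import manip
from scipy.spatial.transform import Rotation as R
o=manip.get_obs();print(o['joint_pos'],o['position'],R.from_quat(o['ee_rot']).as_matrix().round(3))
E
```

```text
[ 0.24826641  0.6695702   1.27804045  1.3503833  -0.60960868  1.40301453
  0.39938054] [ 0.29991114 -0.632212    0.30264514] [[ 0.869  0.496 -0.007]
 [ 0.488 -0.857 -0.166]
 [-0.088  0.14  -0.986]]
```

```bash
cat > kin.py <<'E'
import numpy as np,itertools
from scipy.spatial.transform import Rotation as R
D=[([ 1.1464264,.3328889,-.0647183,1.46094109,.0215856,1.34991804,-.0885164],[.2442757,-.57490001,.24950544],[.97988825,.199545693,-.000169,-.00071]),
([.96788953,1.12598262,1.0260755,.16185032,-.89791613,1.7942712,.08858069],[.39715094,-.80643005,.32006039],[.963,.258,-.021,.072]),
([.24826641,.6695702,1.27804045,1.3503833,-.60960868,1.40301453,.39938054],[.29991114,-.632212,.30264514],[.963,.255,-.025,.079])]
def ori(q,s,off):
    r=R.identity()
    for i,a in enumerate("zyzyzyz"): r=r*R.from_euler(a,s[i]*q[i])
    return r*R.from_euler("z",off)
E
python3 - <<'E'
from kin import *
res=[]
for s in itertools.product([1,-1],repeat=7):
    rel=[R.from_quat(d[2]).inv()*ori(d[0],s,0) for d in D]  # should be const R
    m=rel[0]
    res.append((sum((m.inv()*r).magnitude() for r in rel),s,m.as_matrix().round(2).tolist()))
res.sort(key=lambda t:t[0])
for r in res[:4]:print(r)
E
```

```text
(0.0017638508033925907, (-1, 1, -1, 1, -1, 1, -1), [[-0.0, 1.0, -0.0], [-1.0, -0.0, -0.0], [-0.0, 0.0, 1.0]])
(0.47792215087827405, (1, -1, 1, -1, 1, -1, 1), [[-0.72, -0.69, 0.0], [0.69, -0.72, 0.0], [0.0, 0.0, 1.0]])
(0.6369892792576632, (-1, -1, -1, -1, -1, -1, -1), [[0.0, 1.0, 0.0], [-1.0, -0.0, 0.0], [0.0, -0.0, 1.0]])
(0.793315485013828, (1, 1, 1, 1, 1, 1, 1), [[-0.72, -0.69, -0.0], [0.69, -0.72, 0.0], [-0.0, 0.0, 1.0]])
```

```bash
python3 - <<'E'
from kin import *
S=(-1,1,-1,1,-1,1,-1)
A=[];y=[]
for q,p,_ in D:
    f=[R.identity()]
    for i,a in enumerate("zyzyzyz"): f.append(f[-1]*R.from_euler(a,S[i]*q[i]))
    M=[f[i].as_matrix() for i in range(8)]
    cols=[M[0][:,2],M[3][:,2],M[5][:,2],M[7][:,2],M[3][:,0],M[4][:,0],M[6][:,0]]
    A.append(np.array(cols).T);y+=list(p)
A=np.vstack(A);y=np.array(y)
for k in(4,6,7):
    x,r,rk,sv=np.linalg.lstsq(A[:,:k],y,rcond=None);print(x.round(4),np.abs(A[:,:k]@x-y).max(),sv.min())
E
```

```text
[0.4955 0.4134 0.4917 0.5273] 0.03687057232555849 0.10385899472229687
[0.3965 0.4259 0.4858 0.419  0.0147 0.0161] 0.041151466865693126 0.07792447193475542
[0.3983 0.4278 0.4922 0.4216 0.0164 0.0153 0.0088] 0.04100341863063492 0.07695115013501035
```

```bash
cat > st.py <<'E'
import sys,pickle,os,numpy as np
from scipy.spatial.transform import Rotation as R
from workcell import manip
def st(target=None,yaz=None):
    o=manip.get_obs();m=R.from_quat(o['ee_rot']).as_matrix();p=np.array(o['position'])
    L=pickle.load(open('log.pkl','rb')) if os.path.exists('log.pkl') else []
    L.append((o['joint_pos'],p,o['ee_rot']));pickle.dump(L,open('log.pkl','wb'))
    print('t',round(o['clock'],2),'q',np.round(o['joint_pos'],2),'p',p.round(4),'yaz',round(np.degrees(np.arctan2(m[1,1],m[0,1])),1),'z',m[:,2].round(3),'tilt',round(np.degrees(np.arccos(-m[2,2])),1),'F',np.round(o['ft_force'],1),'w',round(o['grip_width'],3),'g',round(o['grasp_force'],1))
    if target is not None:
        for t in np.atleast_2d(target): print('to',t,'-> units',(m.T@(t-p)/.4).round(3))
    if yaz is not None:
        f=lambda s:(lambda r:(np.degrees(np.arctan2(r[1,1],r[0,1]))-yaz+180)%360-180)((R.from_matrix(m)*R.from_euler('z',s,degrees=True)).as_matrix())
        s=min(np.arange(-180,180,.5),key=lambda s:abs(f(s)));print('spin units',round(s/180,3),'or',round((s+180 if s<0 else s-180)/180,3))
    return o,m,p
E
echo
```

Emit:
arm_command(
  series="0.5 0.107 -0.102 -0.008 0;0.5 0.107 -0.102 -0.008 0;0.5 0.107 -0.102 -0.008 0;0.5 0.107 -0.102 -0.008 0;0.5 0.107 -0.102 -0.008 0;0.5 0.107 -0.102 -0.008 0;0.5 0.107 -0.102 -0.008 0;0.5 0.107 -0.102 -0.008 0;0.5 0.107 -0.102 -0.008 0;0.5 0 0 0 0",
)

```text
clock: 5.1
position: [0.4482, -0.1384, 0.2501]
ee_rot: [0.963, 0.257, -0.025, 0.078]
ft_force: [-0.3, -1.4, -0.1]
grip_width: 0.5
grasp_force: 0.0
```

```bash
python3 -c "
from st import *
st([[.571,.268,.2],[.571,.268,.15]],15.7)"
```

```text
t 5.1 q [-0.85 -0.12  0.9   1.92  0.27  1.31 -1.08] p [ 0.4482 -0.1384  0.2501] yaz -59.8 z [-0.008 -0.163 -0.987] tilt 9.4 F [-0.3 -1.4 -0.1] w 0.5 g 0.0
to [0.571 0.268 0.2  ] -> units [ 0.776 -0.733 -0.044]
to [0.571 0.268 0.15 ] -> units [ 0.787 -0.751  0.079]
spin units -0.422 or 0.578
```

Emit:
arm_command(
  series="0.5 0.097 -0.092 -0.005 0;0.5 0.097 -0.092 -0.005 0;0.5 0.097 -0.092 -0.005 0;0.5 0.097 -0.092 -0.005 0;0.5 0.097 -0.092 -0.005 0;0.5 0.097 -0.092 -0.005 0;0.5 0.097 -0.092 -0.005 0;0.5 0.097 -0.092 -0.005 0;0.5 0 0 0 -0.055;0.5 0 0 0 -0.055",
)

```text
clock: 6.35
position: [0.5729, 0.2633, 0.1985]
ee_rot: [0.905, 0.418, -0.038, 0.073]
ft_force: [-0.8, -1.1, 0.4]
grip_width: 0.502
grasp_force: 0.0
```

Emit:
arm_command(
  series="0.6 0 0 0 -0.052;0.6 0 0 0 -0.052;0.6 0 0 0 -0.052;0.6 0 0 0 -0.052;0.6 0 0 0 -0.052;0.6 0 0 0 -0.052;0.6 0 0 0 0;0.6 0 0 0 0;0.6 0 0 0 0;0.6 0 0 0 0",
)

```text
clock: 7.6
position: [0.5719, 0.2642, 0.1987]
ee_rot: [0.604, 0.793, -0.067, 0.046]
ft_force: [0.3, 0.6, 0.1]
grip_width: 0.399
grasp_force: 0.0
```

```bash
python3 -c "
from st import *
st([[.571,.268,.13],[.571,.268,.082]],15.7)
from kin import *
S=(-1,1,-1,1,-1,1,-1)
L=pickle.load(open('log.pkl','rb'))+D
A=[];y=[]
for q,p,_ in L:
    f=[R.identity()]
    for i,a in enumerate('zyzyzyz'): f.append(f[-1]*R.from_euler(a,S[i]*q[i]))
    M=[g.as_matrix() for g in f]
    A.append(np.array([M[0][:,2],M[3][:,2],M[5][:,2],M[7][:,2],M[3][:,0],M[5][:,0],M[6][:,0],M[1][:,0],M[1][:,1],M[3][:,1]]).T);y+=list(p)
A=np.vstack(A);y=np.array(y)
for k in(4,7,10):
    x=np.linalg.lstsq(A[:,:k],y,rcond=None)[0];print(x.round(4),(A[:,:k]@x-y).round(3).reshape(-1,3).tolist())
"
```

```text
t 7.6 q [-0.87  0.45  0.41  1.46 -0.03  1.35 -0.22] p [0.5719 0.2642 0.1987] yaz 15.2 z [-0.008 -0.162 -0.987] tilt 9.3 F [0.3 0.6 0.1] w 0.399 g 0.0
to [0.571 0.268 0.13 ] -> units [0.036 0.009 0.168]
to [0.571 0.268 0.082] -> units [0.055 0.015 0.286]
spin units -0.003 or 0.997
[0.4682 0.4127 0.5031 0.499 ] [[-0.001, 0.013, 0.001], [-0.028, -0.0, -0.003], [0.042, 0.02, -0.001], [0.02, 0.002, 0.008], [0.003, -0.013, -0.005]]
[ 0.4653  0.4223  0.5106  0.5138  0.0187 -0.0171  0.0276] [[0.0, 0.01, 0.009], [-0.025, 0.002, -0.003], [0.044, 0.016, -0.001], [0.004, 0.004, 0.001], [0.007, -0.016, -0.005]]
[ 2.578e-01  4.486e-01  4.897e-01  3.233e-01  2.000e-04  5.000e-04
 -3.000e-04 -1.000e-04 -2.190e-02 -2.380e-02] [[-0.0, 0.0, -0.0], [-0.0, 0.0, -0.0], [-0.0, 0.0, -0.0], [-0.0, -0.0, -0.0], [0.0, -0.0, 0.0]]
```

Emit:
arm_command(
  series="0.7 0 0 0 0;0.7 0.006 0.002 0.035 0;0.7 0.006 0.002 0.035 0;0.7 0.006 0.002 0.035 0;0.7 0.006 0.002 0.035 0;0.7 0.006 0.002 0.035 0;0.7 0.006 0.002 0.035 0;0.7 0.006 0.002 0.035 0;0.7 0.006 0 0.032 0;0.7 0 0 0 0",
  newtons=30,
)

```text
clock: 8.85
position: [0.5717, 0.266, 0.0864]
ee_rot: [0.603, 0.793, -0.067, 0.046]
ft_force: [-1.2, -0.9, 5.1]
grip_width: 0.298
grasp_force: 2.4
```

```bash
python3 -c "
from st import *
st([.571,.268,.082])"
```

```text
t 8.85 q [-0.86  0.55  0.38  1.57 -0.07  1.14 -0.22] p [0.5717 0.266  0.0864] yaz 15.3 z [-0.008 -0.162 -0.987] tilt 9.3 F [-1.2 -0.9  5.1] w 0.298 g 2.4
to [0.571 0.268 0.082] -> units [0.007 0.    0.01 ]
```

Emit:
arm_command(
  series="1 0 0 0 0;1 0 0 0 0;1 0 0 0 0;1 0 0 0 0;1 0 -0.04 0 0;1 0 -0.04 0 0;1 0 -0.04 0 0;1 0 -0.04 0 0;1 0 -0.04 0 0;1 0 0 0 0",
  newtons=40,
)

```text
clock: 10.1
position: [0.49, 0.2434, 0.0865]
ee_rot: [0.603, 0.793, -0.071, 0.044]
ft_force: [-0.1, 0.2, -29.6]
grip_width: 0.108
grasp_force: 38.9
```

```bash
python3 -c "
from st import *
st([.571-.165*.963,.268-.165*.27,.085])
from workcell import viewer
import cv2
c=viewer.camera('top');cv2.imwrite('pics/t1.png',cv2.resize(c['pixels'][60:340,40:260],None,fx=2.5,fy=2.0)[:,:,::-1])"
```

```text
t 10.1 q [-0.94  0.4   0.38  1.79 -0.02  1.09 -0.29] p [0.49   0.2434 0.0865] yaz 15.3 z [-0.016 -0.166 -0.986] tilt 9.6 F [ -0.1   0.2 -29.6] w 0.108 g 38.9
to [0.412105 0.22345  0.085   ] -> units [ 0.006 -0.2    0.015]
```

View pics/t1.png

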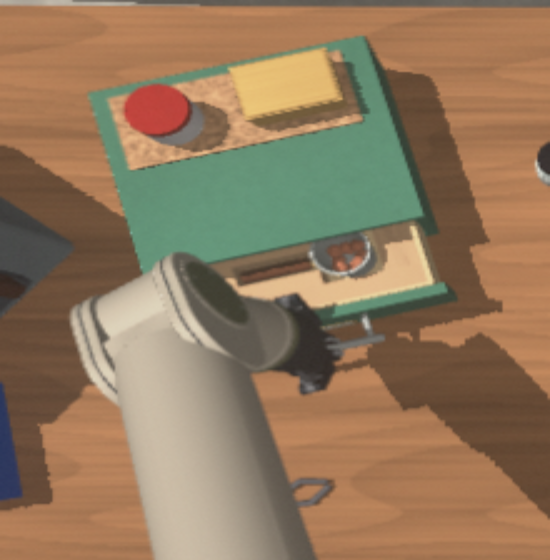

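Picture: the drawer is about 85 mm open, gripper on the bar; the cup of nuggets (345,253 in the crop) has its handle to the left. I'll pull on.

Emit:
arm_command(
  series="1 0 -0.03 0.006 0;1 0 -0.04 0.004 0;1 0 -0.04 0 0;1 0 -0.04 0 0;1 0 -0.03 0 0;1 0 -0.02 0 0;1 0 0 0 0;0.7 0 0 0 0;0.7 0 0 0 0;0.7 0 0 0 0",
)

```text
clock: 11.4
position: [0.4179, 0.2236, 0.0914]
ee_rot: [0.604, 0.793, -0.066, 0.046]
ft_force: [0.7, -0.0, 0.3]
grip_width: 0.3
grasp_force: 0.0
```

```bash
python3 -c "
from st import *
st()
from workcell import viewer
import cv2
for n in ('top','side'):
    c=viewer.camera(n);pickle.dump(c,open(f'c1{n}.pkl','wb'))
    cv2.imwrite(f'pics/b_{n}.png',c['pixels'][:,:,::-1])
a=cv2.imread('pics/b_top.png')[120:320,60:260];b=cv2.imread('pics/b_side.png')[220:420,120:320]
cv2.imwrite('pics/b2.png',cv2.resize(np.hstack([a,b]),None,fx=2,fy=2,interpolation=cv2.INTER_CUBIC))"
```

```text
t 11.4 q [-1.01  0.23  0.38  1.98  0.05  1.05 -0.39] p [0.4179 0.2236 0.0914] yaz 15.3 z [-0.007 -0.161 -0.987] tilt 9.3 F [ 0.7 -0.   0.3] w 0.3 g 0.0
```

View pics/b2.png

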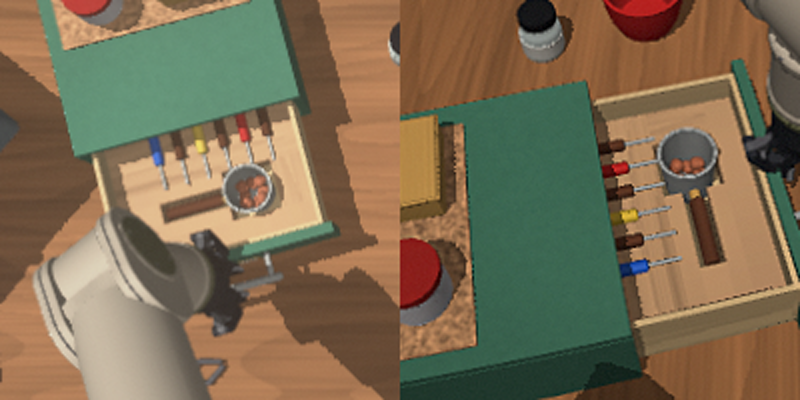

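The two crops show the drawer fully accessible: cup rim at top-image px (184,214.5) and side-image px (264,296), handle pointing to chest +y.

```bash
python3 -c "
from st import *
from h import *
t=pickle.load(open('c1top.pkl','rb'));s=pickle.load(open('c1side.pkl','rb'))
a=onz(t,[(184,214.5)],.088)[0];b=onz(s,[(264,296)],.088)[0];print(a,b)
hx=np.array([.571,.268])+.067*0
st([[.4179,.2236,.2],[a[0],a[1],.2],[a[0],a[1],.082]])
for c,n,(x0,y0,x1,y1) in((t,'t',(160,190,210,240)),(s,'s',(235,270,290,325))):
    im=c['pixels'];hs=cv2.cvtColor(im,cv2.COLOR_RGB2HSV);m=cv2.inRange(hs,(0,0,90),(180,40,255));k=np.zeros_like(m);k[y0:y1,x0:x1]=m[y0:y1,x0:x1]
    q=max(cv2.findContours(k,0,1)[0],key=cv2.contourArea);print(n,cv2.boundingRect(q),cv2.minEnclosingCircle(onz(c,q[:,0].astype(float),.088)[:,:2].astype(np.float32)))
"
```

```text
[0.5382167 0.2078521 0.088    ] [0.54190122 0.21095551 0.088     ]
t 11.5 q [-1.01  0.23  0.38  1.98  0.05  1.05 -0.39] p [0.4176 0.2235 0.0911] yaz 15.3 z [-0.008 -0.161 -0.987] tilt 9.3 F [0.7 1.  0.3] w 0.299 g 0.0
to [0.4179 0.2236 0.2   ] -> units [-0.042 -0.013 -0.269]
to [0.5382167 0.2078521 0.2      ] -> units [-0.16   0.267 -0.265]
to [0.5382167 0.2078521 0.082    ] -> units [-0.114  0.281  0.026]
t (171, 191, 26, 36) ((0.5530009865760803, 0.2135595679283142), 0.04855373874306679)
s (235, 284, 44, 26) ((0.5575507879257202, 0.2178088128566742), 0.047872722148895264)
```

Emit:
arm_command(
  series="0.7 0 0 -0.05 0;0.7 0 0 -0.05 0;0.7 0 0 -0.06 0;0.6 0 0 -0.06 0;0.4 0 0 -0.06 0;0.2 0 0 0 0;0.12 0 0 0 0;0.12 0 0 0 0;0.12 0 0 0 0;0.12 0 0 0 0",
)

```text
clock: 12.75
position: [0.4179, 0.2412, 0.2007]
ee_rot: [0.603, 0.793, -0.068, 0.046]
ft_force: [0.3, 0.7, -0.2]
grip_width: 0.876
grasp_force: 0.0
```

```bash
python3 -c "
from st import *
from h import *
t=pickle.load(open('c1top.pkl','rb'));s=pickle.load(open('c1side.pkl','rb'))
a=np.linspace(0,6.28,40)
for c,n,off,(x0,y0,x1,y1) in((t,'t',(60,120),(160,190,210,240)),(s,'s',(120,220),(235,270,290,325))):
    P=np.c_[.540+.032*np.cos(a),.209+.032*np.sin(a),0*a+.088];q=proj(c,P)
    im=cv2.resize(c['pixels'][y0:y1,x0:x1],None,fx=8,fy=8,interpolation=cv2.INTER_NEAREST)[:,:,::-1].copy()
    cv2.polylines(im,[((q-[x0,y0]+.5)*8).astype(np.int32)],True,(0,255,0),1);cv2.imwrite(f'pics/r{n}.png',im)
A=cv2.imread('pics/rt.png');B=cv2.imread('pics/rs.png')[:400,:400];cv2.imwrite('pics/r2.png',np.hstack([A,B]))
st([[.540,.209,.2],[.540,.209,.081]],15.7)"
```

```text
t 12.75 q [-1.05  0.12  0.38  1.84  0.08  1.29 -0.43] p [0.4179 0.2412 0.2007] yaz 15.3 z [-0.009 -0.162 -0.987] tilt 9.4 F [ 0.3  0.7 -0.2] w 0.876 g 0.0
to [0.54  0.209 0.2  ] -> units [-0.158  0.273  0.012]
to [0.54  0.209 0.081] -> units [-0.112  0.288  0.306]
spin units -0.003 or 0.997
```

View pics/r2.png

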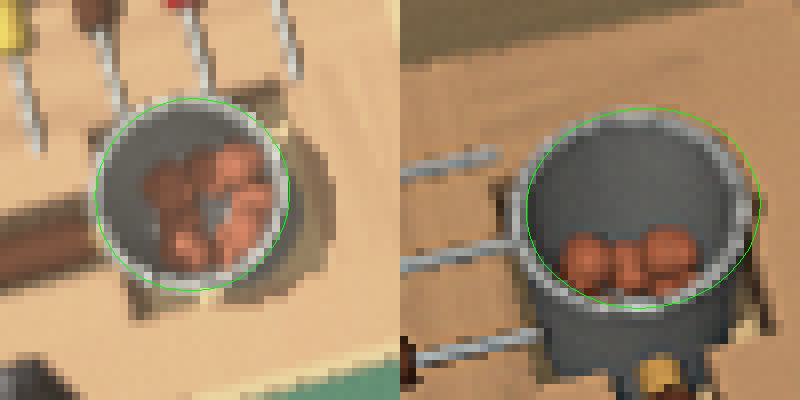

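The overlay circle sits on the rim in the top view, and the side view suggests about 1–2 mm more x. The cup is at about (0.541, 0.209).

Emit:
arm_command(
  series="0.12 -0.053 0.091 0.004 0;0.12 -0.053 0.091 0.004 0;0.12 -0.053 0.091 0.004 0;0.12 0.009 0.004 0.055 0;0.12 0.009 0.004 0.055 0;0.12 0.009 0.003 0.055 0;0.12 0.009 0.003 0.05 0;0.12 0.006 0.002 0.04 0;0.12 0.004 0.001 0.03 0;0.12 0 0 0 0",
  newtons=30,
)

```text
clock: 14.0
position: [0.5404, 0.2094, 0.084]
ee_rot: [0.603, 0.793, -0.068, 0.046]
ft_force: [0.1, -1.0, 0.6]
grip_width: 0.878
grasp_force: 0.0
```

```bash
python3 -c "
from st import *
st([.541,.209,.080])"
```

```text
t 14.0 q [-0.87  0.46  0.43  1.72 -0.05  1.08 -0.17] p [0.5404 0.2094 0.084 ] yaz 15.3 z [-0.01  -0.163 -0.987] tilt 9.4 F [ 0.1 -1.   0.6] w 0.878 g 0.0
to [0.541 0.209 0.08 ] -> units [0.    0.002 0.01 ]
```

Emit:
arm_command(
  series="0.12 0 0.002 0.01 0;1 0 0 0 0;1 0 0 0 0;1 0 0 0 0;1 0 0 0 0;1 -0.006 -0.002 -0.04 0;1 -0.009 -0.003 -0.06 0;1 -0.009 -0.003 -0.06 0;1 -0.009 -0.003 -0.06 0;1 -0.009 -0.003 -0.06 0",
)

```text
clock: 15.25
position: [0.5411, 0.2098, 0.1952]
ee_rot: [0.603, 0.793, -0.068, 0.046]
ft_force: [1.2, -0.3, -2.1]
grip_width: 0.713
grasp_force: 33.7
```

```bash
python3 -c "
from st import *
st([[.541,.209,.22],[.45,-.01,.22],[.45,-.01,.058]])
from workcell import viewer
import cv2
for n in ('top','side'):
    c=viewer.camera(n);cv2.imwrite(f'pics/d_{n}.png',c['pixels'][:,:,::-1])
a=cv2.imread('pics/d_top.png')[120:320,60:260];b=cv2.imread('pics/d_side.png')[220:420,120:320]
cv2.imwrite('pics/d2.png',cv2.resize(np.hstack([a,b]),None,fx=2,fy=2,interpolation=cv2.INTER_CUBIC))"
```

```text
t 15.25 q [-0.89  0.34  0.46  1.62 -0.01  1.29 -0.18] p [0.5411 0.2098 0.1952] yaz 15.3 z [-0.009 -0.162 -0.987] tilt 9.3 F [ 1.2 -0.3 -2.1] w 0.713 g 33.7
to [0.541 0.209 0.22 ] -> units [-0.011 -0.004 -0.061]
to [ 0.45 -0.01  0.22] -> units [-0.471 -0.367  0.03 ]
to [ 0.45  -0.01   0.058] -> units [-0.409 -0.346  0.43 ]
```

View pics/d2.png

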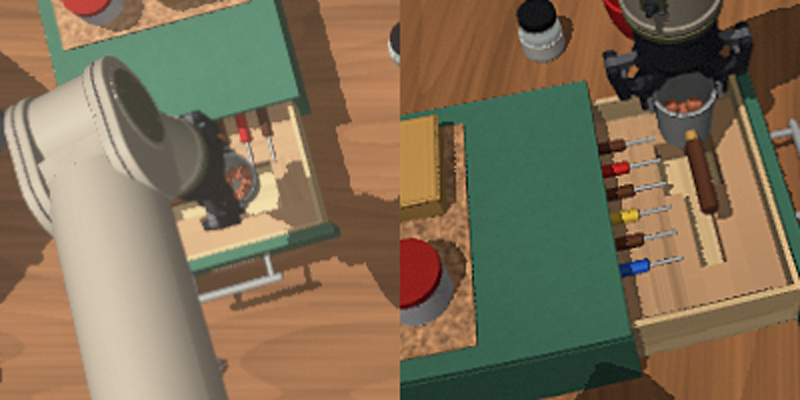

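The picture shows the cup held upright and full, clear of the tray.

```bash
cat > ik.py <<'E'
import numpy as np
from scipy.optimize import least_squares
from scipy.spatial.transform import Rotation as R
S=(-1,1,-1,1,-1,1,-1)
LO=np.array([-2.6,-.5,-1.47,.16,-1.27,.06,-2.6]);HI=np.array([2.6,2.12,1.34,2.42,4.41,2.06,2.6])
K0=R.from_matrix([[0,1,0],[-1,0,0],[0,0,1]])
def fk(q):
    f=[R.identity()]
    for i,a in enumerate("zyzyzyz"): f.append(f[-1]*R.from_euler(a,S[i]*q[i]))
    M=[g.as_matrix() for g in f]
    p=.2578*M[0][:,2]+.4486*M[3][:,2]+.4897*M[5][:,2]+.3233*M[7][:,2]-.0219*M[1][:,1]-.0238*M[3][:,1]
    return p,f[7]*K0.inv()
def ik(p,Rt,q0,w=.3,reg=0.,m=.0):
    def f(q):
        a,b=fk(q);return np.r_[a-p,w*(Rt.inv()*b).as_rotvec(),reg*(q-q0)]
    return least_squares(f,np.clip(q0,LO+m+1e-4,HI-m-1e-4),bounds=(LO+m,HI-m))
def tool(a,ydir): # tool frame from approach a and y
    a=np.array(a)/np.linalg.norm(a);y=np.array(ydir,float);y-=a*(a@y);y/=np.linalg.norm(y)
    return R.from_matrix(np.c_[np.cross(y,a),y,a])
E
cat > t.py <<'E'
from ik import *
from kin import D
for q,p,r in D:
    a,b=fk(np.array(q));print((a-p).round(4),(R.from_quat(r).inv()*b).magnitude().round(4))
rng=np.random.default_rng(0)
q1=np.array([-.89,.34,.46,1.62,-.01,1.29,-.18])
cru=np.array([.508,-.203])
az=np.radians(-74.3);d=np.array([np.cos(az),np.sin(az),0]);h=-d
for th in(45,50,60):
  t=np.radians(th);a=np.sin(t)*d-np.cos(t)*np.array([0,0,1.]);T0=tool(a,[-d[1],d[0],0]);
  vr=R.from_rotvec(np.pi*a).apply(.08*d+[0,0,.036])
  P=np.r_[cru,.15]-vr
  for nm,p in(("grip",np.array([.428,.067,.03])),("pour",P)):
    for sp in(-180,-90,0,90,180):
      T=T0*R.from_euler('z',sp,degrees=True);best=None
      for k in range(12):
        s=ik(p,T,rng.uniform(LO,HI) if k else q1)
        if best is None or s.cost<best.cost:best=s
      print(th,nm,p.round(3),sp,best.cost.round(6),best.x.round(2))
E
python3 t.py
```

```text
Traceback (most recent call last):
  File "t.py", line 4, in <module>
    a,b=fk(np.array(q));print((a-p).round(4),(R.from_quat(r).inv()*b).magnitude().round(4))
                                             ^^^^^^^^^^^^^^^^^^^^^^^^^^^^^^^^^^^^^^^^^^
AttributeError: 'float' object has no attribute 'round'
```

```bash
sed -i 's/(R.from_quat(r).inv()\*b).magnitude().round(4)/(R.from_quat(r).inv()*b).magnitude()/; s/best.cost.round(6)/round(float(best.cost),6)/' t.py; time python3 t.py
```

```text
[-0.0002  0.0002  0.0005] 8.644183549796617e-07
[-0.0001  0.0005  0.0005] 0.0008215455357846457
[0.0001 0.0004 0.0006] 0.0009420861103551108
45 grip [0.428 0.067 0.03 ] -180 0.0 [ 0.16  0.74 -1.06  2.07  1.18  1.61  1.89]
45 grip [0.428 0.067 0.03 ] -90 0.0 [-0.16  0.54 -0.67  2.08  0.99  1.38  0.41]
45 grip [0.428 0.067 0.03 ] 0 0.0 [-1.48  0.6   0.82  2.15  0.36  0.94 -0.67]
45 grip [0.428 0.067 0.03 ] 90 0.0 [-0.66  0.44 -0.11  2.11  0.79  1.19 -2.6 ]
45 grip [0.428 0.067 0.03 ] 180 0.0 [-0.5   0.45 -0.29  2.1   0.84  1.24  2.07]
45 pour [ 0.518 -0.238  0.23 ] -180 0.000321 [ 1.16  0.52 -1.47  2.    1.36  1.48  2.6 ]
45 pour [ 0.518 -0.238  0.23 ] -90 0.0 [ 0.71  0.14 -0.81  1.99  1.    1.13  1.27]
45 pour [ 0.518 -0.238  0.23 ] 0 0.0 [ 0.62  0.12 -0.7   2.    0.98  1.12 -0.3 ]
45 pour [ 0.518 -0.238  0.23 ] 90 0.0 [ 0.73  0.14 -0.83  1.99  1.    1.13 -1.88]
45 pour [ 0.518 -0.238  0.23 ] 180 0.000321 [ 1.16  0.52 -1.47  2.    1.36  1.48  2.6 ]
50 grip [0.428 0.067 0.03 ] -180 0.0 [-0.03  0.69 -0.87  2.05  1.12  1.58  1.88]
50 grip [0.428 0.067 0.03 ] -90 0.0 [-1.52  0.69  0.83  2
[... 830 characters left out ...]
  0.37]
60 grip [0.428 0.067 0.03 ] 0 0.0 [ 0.02  0.95 -1.02  2.    1.3   1.92 -1.4 ]
60 grip [0.428 0.067 0.03 ] 90 0.0 [-1.2   0.66  0.39  2.07  0.66  1.2  -2.6 ]
60 grip [0.428 0.067 0.03 ] 180 0.0 [-0.34  0.7  -0.58  2.02  1.07  1.6   1.84]
60 pour [ 0.506 -0.195  0.237] -180 0.0 [ 0.48  0.19 -0.8   2.09  1.24  1.36  2.51]
60 pour [ 0.506 -0.195  0.237] -90 0.0 [ 0.09  0.14 -0.39  2.11  1.18  1.3   0.95]
60 pour [ 0.506 -0.195  0.237] 0 0.0 [-1.37  0.21  1.19  2.17  1.02  1.08 -0.52]
60 pour [ 0.506 -0.195  0.237] 90 0.0 [-0.48  0.11  0.21  2.14  1.13  1.24 -2.17]
60 pour [ 0.506 -0.195  0.237] 180 0.0 [ 0.48  0.19 -0.8   2.09  1.24  1.36  2.51]
real	0m30.372s
user	0m30.899s
sys	0m0.088s
```

Emit:
arm_command(
  series="1 -0.011 -0.004 -0.061 0;1 -0.05 -0.04 0.01 0;1 -0.08 -0.063 0.016 0;1 -0.09 -0.07 0.018 0;1 -0.09 -0.07 0.018 0;1 -0.08 -0.063 0.016 0;1 -0.05 -0.04 0.01 0;1 -0.02 -0.017 0.003 0;1 0.012 0.004 0.074 0;1 0.012 0.004 0.074 0",
)

```text
clock: 16.6
position: [0.4507, -0.0085, 0.1578]
ee_rot: [0.603, 0.794, -0.067, 0.046]
ft_force: [0.4, 0.2, -3.4]
grip_width: 0.715
grasp_force: 34.1
```

```bash
python3 -c "
from st import *
st([[.45,-.01,.062],[.45,-.01,.0585]])
"
cat > fit.py <<'E'
from ik import *
V=np.array([2.22,2.22,2.79,2.79,3.14,3.14,3.14])*.7*.125
def row(q,step,w,mode):
    p,r=fk(q);t=p+r.apply(np.array(step[:3])*.4);T=r*R.from_euler('z',step[3]*np.pi)
    def f(x):
        a,b=fk(x);return np.r_[a-t,w*(T.inv()*b).as_rotvec(),1e-3*(x-q)]
    lo,hi=(np.maximum(LO,q-V),np.minimum(HI,q+V)) if mode=="box" else (LO,HI)
    x=least_squares(f,np.clip(q,lo+1e-6,hi-1e-6),bounds=(lo,hi)).x
    if mode=="scale": x=q+(x-q)/max(1,np.max(np.abs(x-q)/V))
    return x
def run(q,rows,w,mode):
    for s in rows:q=row(q,s,w,mode)
    return q
if __name__=="__main__":
    q0=np.array([ 1.1464264,.3328889,-.0647183,1.46094109,.0215856,1.34991804,-.0885164])
    for mode in("box","scale"):
      for w in(.1,.3,.6,1.5):
        q=q0
        for rows in([[0,0,-.15,0]]*3+[[0,.15,0,0]]*7,[[0,.15,0,0]]*10):
            q=run(q,rows,w,mode);p,r=fk(q);print(mode,w,p.round(3),r.as_quat().round(3),q.round(2))
E
python3 fit.py
```

```text
t 16.6 q [-0.77  0.02  0.59  2.04  0.16  1.13  0.02] p [ 0.4507 -0.0085  0.1578] yaz 15.3 z [-0.008 -0.161 -0.987] tilt 9.3 F [ 0.4  0.2 -3.4] w 0.715 g 34.1
to [ 0.45  -0.01   0.062] -> units [0.034 0.01  0.237]
to [ 0.45   -0.01    0.0585] -> units [0.035 0.01  0.246]
box 0.1 [ 0.396 -0.932  0.485] [-0.922 -0.188 -0.067 -0.331] [ 1.04  1.03  1.26  0.16 -1.2   1.37  0.04]
box 0.1 [ 0.403 -0.947  0.978] [-0.516 -0.105 -0.169 -0.833] [ 1.03  0.89  1.16  0.16 -1.27  0.15  0.2 ]
box 0.3 [ 0.369 -0.868  0.41 ] [-0.962 -0.196 -0.038 -0.187] [ 1.04  1.06  1.27  0.16 -1.21  1.64  0.04]
box 0.3 [ 0.427 -1.006  0.69 ] [-0.78  -0.159 -0.121 -0.593] [ 1.04  0.98  1.27  0.16 -1.24  0.81  0.05]
box 0.6 [ 0.346 -0.815  0.358] [-0.977 -0.199 -0.015 -0.072] [ 1.05  1.1   1.27  0.16 -1.21  1.84  0.04]
box 0.6 [ 0.402 -0.947  0.363] [-0.942 -0.192 -0.055 -0.269] [ 1.05  1.15  1.27  0.16 -1.23  1.38  0.04]
box 1.5 [ 0.335 -0.789  0.333] [-0.98  -0.2   -0.003 -0.013] [ 1.05  1.13  1.27  0.16 -1.21  1.94  0.04]
box 1.5 [ 0.366 -0.862  0.188] [-0.979 -0.199 -0.01  -0.05 ] [ 1.05  1.3   1.27  0.16 -1.24  1
[... 166 characters left out ...]
-0.173 -0.773] [ 1.17  0.98  1.1   0.16 -1.27  0.26  0.1 ]
scale 0.3 [ 0.258 -0.809  0.435] [-0.989 -0.114 -0.07  -0.071] [ 1.17  1.    1.19  0.17 -1.23  1.91 -0.04]
scale 0.3 [ 0.271 -1.051  0.612] [-0.844 -0.069 -0.145 -0.512] [ 1.23  1.    1.16  0.16 -1.27  0.96  0.  ]
scale 0.6 [ 0.246 -0.79   0.423] [-0.991 -0.108 -0.067 -0.029] [ 1.18  1.01  1.19  0.17 -1.24  1.98 -0.05]
scale 0.6 [ 0.261 -0.964  0.365] [-0.965 -0.093 -0.101 -0.222] [ 1.23  1.13  1.17  0.16 -1.27  1.48 -0.01]
scale 1.5 [ 0.245 -0.781  0.415] [-0.992 -0.111 -0.062 -0.008] [ 1.18  1.02  1.19  0.17 -1.24  2.02 -0.05]
scale 1.5 [ 0.255 -0.887  0.24 ] [-0.991 -0.109 -0.068 -0.044] [ 1.22  1.23  1.19  0.16 -1.27  1.74 -0.01]
```

Emit:
arm_command(
  series="1 0.006 0.002 0.045 0;1 0.007 0.002 0.05 0;1 0.007 0.002 0.05 0;1 0.006 0.002 0.045 0;1 0.004 0.001 0.03 0;1 0.003 0.001 0.018 0;1 0 0 0.004 0;1 0 0 0.004 0;1 0 0 0 0;1 0 0 0 0",
)

```text
clock: 17.85
position: [0.4502, -0.0117, 0.0597]
ee_rot: [0.603, 0.793, -0.067, 0.046]
ft_force: [-0.3, -0.6, -2.4]
grip_width: 0.714
grasp_force: 34.1
```

```bash
python3 -c "
from st import *
st([[.45,-.01,.058]])
from workcell import viewer
import cv2
c=viewer.camera('side');cv2.imwrite('pics/e.png',cv2.resize(c['pixels'][130:350,220:480],None,fx=2.5,fy=2.5,interpolation=cv2.INTER_CUBIC)[:,:,::-1])
"
```

```text
t 17.85 q [-0.73  0.2   0.59  2.13  0.07  0.88  0.08] p [ 0.4502 -0.0117  0.0597] yaz 15.3 z [-0.008 -0.162 -0.987] tilt 9.3 F [-0.3 -0.6 -2.4] w 0.714 g 34.1
to [ 0.45  -0.01   0.058] -> units [0.005 0.001 0.003]
```

View pics/e.png

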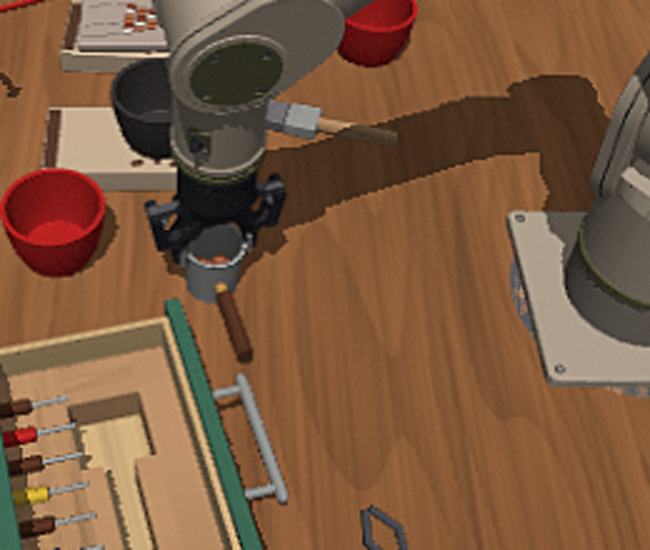

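The picture shows the cup just above the bare bench, upright and full; I'll set it down and release.

Emit:
arm_command(
  series="1 0 0 0.004 0;1 0 0 0.004 0;0.1 0 0 0 0;0.1 0 0 0 0;0.1 0 0 0 0;0.1 -0.006 -0.002 -0.04 0;0.1 -0.009 -0.003 -0.06 0;0.1 -0.015 -0.005 -0.1 0;0.1 -0.015 -0.005 -0.1 0;0.1 -0.009 -0.003 -0.06 0",
)

```text
clock: 19.15
position: [0.4505, -0.0114, 0.2039]
ee_rot: [0.603, 0.793, -0.066, 0.046]
ft_force: [-0.1, 0.2, -0.3]
grip_width: 0.9
grasp_force: 0.0
```

```bash
python3 -c "
from st import *
st([[.385,.215,.2],[.385,.215,.085]],15.7)
from workcell import viewer
from h import *
c=viewer.camera('side');t=viewer.camera('top');pickle.dump((c,t),open('c2.pkl','wb'))
a=np.linspace(0,6.28,40)
im=c['pixels'][:,:,::-1].copy()
q=proj(c,np.c_[.450+.032*np.cos(a),-.0117+.032*np.sin(a),0*a+.066]);
im2=cv2.resize(im[180:320,260:360],None,fx=4,fy=4,interpolation=cv2.INTER_NEAREST);cv2.polylines(im2,[((q-[260,180]+.5)*4).astype(np.int32)],True,(0,255,0),1)
tm=cv2.resize(t['pixels'][190:330,200:340,::-1],None,fx=4,fy=4,interpolation=cv2.INTER_NEAREST)
q=proj(t,np.c_[.450+.032*np.cos(a),-.0117+.032*np.sin(a),0*a+.066]);cv2.polylines(tm,[((q-[200,190]+.5)*4).astype(np.int32)],True,(0,255,0),1)
im3=np.hstack([im2,tm])[:, :800] if False else cv2.resize(np.hstack([im2,tm]),(780,455))
cv2.imwrite('pics/f.png',im3)
"
```

```text
t 19.15 q [-0.79 -0.04  0.59  1.99  0.19  1.23  0.01] p [ 0.4505 -0.0114  0.2039] yaz 15.3 z [-0.007 -0.161 -0.987] tilt 9.3 F [-0.1  0.2 -0.3] w 0.9 g 0.0
to [0.385 0.215 0.2  ] -> units [ 0.584 -0.009 -0.081]
to [0.385 0.215 0.085] -> units [0.628 0.006 0.203]
spin units -0.003 or 0.997
```

View pics/f.png

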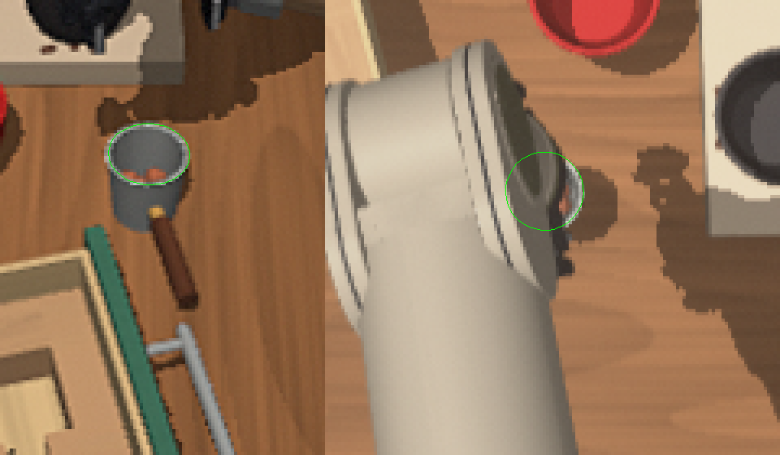

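The picture shows the cup standing upright and full, with the predicted rim circle (0.450, -0.012) matching in both views. Next, the drawer.

Emit:
arm_command(
  series="0.5 0.117 -0.002 -0.016 0;1 0.117 -0.002 -0.016 0;1 0.117 -0.002 -0.016 0;1 0.117 -0.002 -0.016 0;1 0.117 -0.002 -0.016 0;1 0.009 0.003 0.06 0;1 0.009 0.003 0.06 0;1 0.009 0.003 0.06 0;1 0.009 0.003 0.06 0;1 0.009 0.003 0.057 0",
)

```text
clock: 20.5
position: [0.3832, 0.2141, 0.0758]
ee_rot: [0.603, 0.793, -0.068, 0.046]
ft_force: [0.3, 0.1, -0.7]
grip_width: -0.0
grasp_force: 0.0
```

```bash
python3 -c "
from st import *
st([[.385,.215,.08],[.545,.261,.08],[.555,.264,.08]])
from h import *
c,t=pickle.load(open('c2.pkl','rb'))
hs=cv2.cvtColor(c['pixels'],cv2.COLOR_RGB2HSV);m=cv2.inRange(hs,(0,60,20),(15,255,110));k=np.zeros_like(m);k[238:280,300:330]=m[238:280,300:330]
q=max(cv2.findContours(k,0,1)[0],key=cv2.contourArea);W=onz(c,q[:,0].astype(float),.034)[:,:2];print(W.round(3).tolist()[::3])
l=cv2.fitLine(W.astype(np.float32),2,0,.01,.01).ravel();print(l,np.degrees(np.arctan2(l[1],l[0])))
"
```

```text
t 20.5 q [-1.01  0.19  0.33  2.07  0.07  1.01 -0.45] p [0.3832 0.2141 0.0758] yaz 15.3 z [-0.01  -0.163 -0.987] tilt 9.4 F [ 0.3  0.1 -0.7] w -0.0 g 0.0
to [0.385 0.215 0.08 ] -> units [-0.001  0.004 -0.011]
to [0.545 0.261 0.08 ] -> units [ 0.001  0.42  -0.033]
to [0.555 0.264 0.08 ] -> units [ 0.002  0.446 -0.035]
[[0.437, 0.025], [0.445, 0.029], [0.448, 0.035], [0.445, 0.045], [0.443, 0.054], [0.44, 0.064], [0.438, 0.073], [0.436, 0.082], [0.433, 0.091], [0.431, 0.1], [0.429, 0.109], [0.424, 0.115], [0.417, 0.114], [0.414, 0.106], [0.414, 0.097], [0.416, 0.088], [0.418, 0.079], [0.423, 0.069], [0.425, 0.06], [0.428, 0.051], [0.43, 0.041], [0.432, 0.032], [0.432, 0.028]]
[ 0.23430228 -0.9721638   0.43015397  0.06951727] -76.44949
```

Emit:
arm_command(
  series="1 0 0.06 -0.006 0;1 0 0.06 -0.006 0;1 0 0.06 -0.006 0;1 0 0.06 -0.006 0;1 0 0.06 -0.006 0;1 0 0.05 -0.003 0;1 0 0.04 0 0;1 0 0.02 0 0;1 0 0.01 0 0;1 0 0 0 0",
)

```text
clock: 21.75
position: [0.5456, 0.2609, 0.0816]
ee_rot: [0.603, 0.793, -0.067, 0.046]
ft_force: [-0.2, 0.3, 0.7]
grip_width: 0.001
grasp_force: 0.0
```

```bash
python3 -c "
from st import *
st([[.555,.264,.08]])"
```

```text
t 21.75 q [-0.87  0.51  0.36  1.64 -0.04  1.11 -0.25] p [0.5456 0.2609 0.0816] yaz 15.3 z [-0.009 -0.162 -0.987] tilt 9.4 F [-0.2  0.3  0.7] w 0.001 g 0.0
to [0.555 0.264 0.08 ] -> units [0.002 0.025 0.002]
```

Emit:
arm_command(
  series="1 0 0.008 0 0;1 0 0.008 0 0;1 0 0.006 0 0;1 0 0.006 0 0;1 0 0.004 0 0;1 0 0.004 0 0;1 0 0 0 0;1 0 0 0 0;1 0 0 0 0;1 0 0 0 0",
)

```text
clock: 23.0
position: [0.5547, 0.2636, 0.0813]
ee_rot: [0.603, 0.793, -0.072, 0.042]
ft_force: [-29.9, -8.8, 24.4]
grip_width: 0.003
grasp_force: 16.9
```

```bash
python3 -c "
from st import *
from h import *
o,m,p=st()
from workcell import viewer
c=viewer.camera('top');s=viewer.camera('side')
d=pickle.load(open('c0.pkl','rb'))
for n,x in(('top',c),('side',s)):
    y0,y1,x0,x1=(180,215,140,215) if n=='top' else (255,400,225,262)
    A=x['pixels'].astype(int);B=d[n]['pixels'].astype(int)
    df=np.abs(A-B).sum(2)[y0:y1,x0:x1]>60;print(n,df.sum())
x=s['pixels'];hs=cv2.cvtColor(x,cv2.COLOR_RGB2HSV);g=cv2.inRange(hs,(0,0,130),(180,45,255))
for r in range(298,352,6): print(r,228+np.flatnonzero(g[r,228:268]))
"
```

```text
t 23.0 q [-0.85  0.53  0.35  1.6  -0.05  1.13 -0.24] p [0.5547 0.2636 0.0813] yaz 15.2 z [-0.02  -0.166 -0.986] tilt 9.6 F [-29.9  -8.8  24.4] w 0.003 g 16.9
top 969
side 2299
298 []
304 []
310 []
316 []
322 [250]
328 [249 250 251]
334 [250 251 252]
340 [251 252 253]
346 [239 240 252 253 254 255]
```

```bash
cat > s1.py <<'E'
from fit import *
az=np.radians(-72);d=np.array([np.cos(az),np.sin(az),0]);u=np.array([0,0,1.])
q=np.array([.25,.67,1.0,1.35,-.6,1.4,.4])
T=tool([-.02,-.166,-.986],[.963,.27,0])
q=ik(d*.7+u*.35,T,q).x;print(q.round(2))
for nm,v in(("out",d),("out+up",(d+u)/2**.5),("up",u)):
  for w in(.6,1.):
    x=q.copy();o=[]
    for i in range(30):
        p,r=fk(x);s=r.inv().apply(v*.06/.4);x=row(x,[*s,0],w,"box")
        if i%6==5:
            p,r=fk(x);a=r.apply([0,0,1.]);o.append((p.round(2).tolist(),round(np.degrees(np.arccos(-a[2]))),round(np.degrees(np.arctan2(a[1],a[0])))))
    print(nm,w,o,x.round(2))
E
python3 s1.py
```

```text
[ 0.68  0.42  0.69  1.25 -0.2   1.4   1.59]
out 0.6 [([0.29, -0.9, 0.3], 15, -87), ([0.32, -1.01, 0.22], 29, -80), ([0.34, -1.09, 0.16], 42, -77), ([0.36, -1.14, 0.13], 53, -75), ([0.37, -1.17, 0.12], 63, -74)] [ 1.15  1.56  1.26  0.16 -1.27  0.44  1.61]
out 1.0 [([0.29, -0.89, 0.29], 12, -92), ([0.3, -0.95, 0.2], 17, -85), ([0.31, -1.0, 0.13], 23, -82), ([0.32, -1.04, 0.08], 29, -80), ([0.33, -1.07, 0.06], 34, -78)] [ 1.14  1.5   1.27  0.16 -1.22  1.    1.57]
out+up 0.6 [([0.25, -0.79, 0.52], 16, -87), ([0.26, -0.83, 0.59], 30, -80), ([0.27, -0.88, 0.66], 44, -78), ([0.28, -0.92, 0.72], 59, -76), ([0.3, -0.96, 0.78], 72, -76)] [ 1.1   0.83  1.27  0.16 -1.13  0.99  1.61]
out+up 1.0 [([0.25, -0.78, 0.5], 12, -91), ([0.24, -0.78, 0.55], 18, -86), ([0.24, -0.79, 0.59], 23, -83), ([0.24, -0.8, 0.62], 29, -81), ([0.25, -0.82, 0.65], 35, -80)] [ 1.09  0.79  1.27  0.16 -1.08  1.68  1.6 ]
up 0.6 [([0.2, -0.63, 0.65], 13, -90), ([0.17, -0.55, 0.8], 27, -82), ([0.14, -0.48, 0.91], 41, -80), ([0.11, -0.42, 0.99], 54, -79), ([0.1, -0.39, 1.07], 67, -78)] [-0.29  0.02  1.34  0.16  0.3   1.81  1.59]
up 1.0 [([0.2, -0.63, 0.64], 11, -93), ([0.16, -0.54, 0.73], 18, -86), ([0.13, -0.48, 0.8], 25, -83), ([0.11, -0.45, 0.85], 32, -82), ([0.1, -0.43, 0.9], 39, -81)] [ 0.42  0.12  1.13  0.34 -0.18  2.06  1.65]
```

Emit:
arm_command(
  series="1 0 -0.03 0 0;1 0 -0.06 -0.02 0;1 -0.01 -0.03 -0.12 0;1 -0.01 -0.03 -0.12 0;1 -0.01 -0.03 -0.12 0;0.8 -0.13 -0.06 0 0;0.8 -0.13 -0.06 0 0;0.8 -0.13 -0.06 0 0;0.8 -0.13 -0.06 0 0;0.8 -0.13 -0.06 0 0",
)

```text
clock: 24.35
position: [0.4485, -0.0216, 0.2834]
ee_rot: [0.603, 0.793, -0.067, 0.046]
ft_force: [0.7, 0.1, 0.7]
grip_width: 0.198
grasp_force: 0.0
```

```bash
python3 -c "
from st import *
st([[.22,-.62,.35]])"
```

```text
t 24.35 q [-0.76 -0.11  0.55  1.87  0.22  1.41  0.02] p [ 0.4485 -0.0216  0.2834] yaz 15.3 z [-0.007 -0.161 -0.987] tilt 9.3 F [0.7 0.1 0.7] w 0.198 g 0.0
to [ 0.22 -0.62  0.35] -> units [-1.296 -0.952  0.081]
```

Emit:
arm_command(
  series="0.8 -0.118 -0.087 0.007 0;0.8 -0.118 -0.087 0.007 0;0.8 -0.118 -0.087 0.007 0;0.8 -0.118 -0.087 0.007 0;0.8 -0.118 -0.087 0.007 0;0.8 -0.118 -0.087 0.007 0;0.8 -0.118 -0.087 0.007 0;0.8 -0.118 -0.087 0.007 0;0.8 -0.118 -0.087 0.007 0;0.8 -0.118 -0.087 0.007 0",
)

```text
clock: 25.6
position: [0.2279, -0.5296, 0.3555]
ee_rot: [0.598, 0.796, -0.076, 0.062]
ft_force: [-0.1, -0.2, 0.5]
grip_width: 0.201
grasp_force: 0.0
```

```bash
python3 -c "
from st import *
o,m,p=st()
d=np.array([.29,-.957,0]);u=np.array([0,0,1.])
print((m.T@((d+u)/2**.5*.06/.4)).round(3))"
```

```text
t 25.6 q [-0.69 -0.5   1.34  1.62  0.64  1.51  0.93] p [ 0.2279 -0.5296  0.3555] yaz 15.9 z [ 0.008 -0.196 -0.981] tilt 11.3 F [-0.1 -0.2  0.5] w 0.201 g 0.0
[-0.124 -0.003 -0.084]
```

Emit:
arm_command(
  series="0.8 -0.124 -0.003 -0.084 0;0.8 -0.124 -0.003 -0.084 0;0.8 -0.124 -0.003 -0.084 0;0.8 -0.124 -0.003 -0.084 0;0.8 -0.124 -0.003 -0.084 0;0.8 -0.124 -0.003 -0.084 0;0.8 -0.124 -0.003 -0.084 0;0.8 -0.124 -0.003 -0.084 0;0.8 -0.124 -0.003 -0.084 0;0.8 -0.124 -0.003 -0.084 0",
)

```text
clock: 26.85
position: [0.2013, -0.5917, 0.7523]
ee_rot: [0.583, 0.775, -0.15, 0.192]
ft_force: [-0.0, -0.3, 0.3]
grip_width: 0.2
grasp_force: 0.0
```

```bash
python3 -c "
from st import *
o,m,p=st()
d=np.array([.29,-.957,0]);u=np.array([0,0,1.])
print((m.T@((d+u)/2**.5*.06/.4)).round(3))"
```

```text
t 26.85 q [-1.31 -0.5   1.34  0.54  1.17  2.06  1.27] p [ 0.2013 -0.5917  0.7523] yaz 16.0 z [ 0.123 -0.457 -0.881] tilt 28.2 F [-0.  -0.3  0.3] w 0.2 g 0.0
[-0.144  0.001 -0.043]
```

Emit:
arm_command(
  series="0.8 -0.146 0.001 -0.043 0;0.8 -0.146 0.001 -0.043 0;0.8 -0.146 0.001 -0.043 0;0.8 -0.146 0.001 -0.043 0;0.8 -0.146 0.001 -0.043 0;0.8 -0.146 0.001 -0.043 0;0.8 -0.146 0.001 -0.043 0;0.8 -0.146 0.001 -0.043 0;0.8 -0.146 0.001 -0.043 0;0.8 -0.146 0.001 -0.043 0",
)

```text
clock: 28.1
position: [0.2142, -0.6682, 0.8862]
ee_rot: [0.537, 0.719, -0.263, 0.355]
ft_force: [-0.1, 0.2, 0.7]
grip_width: 0.198
grasp_force: 0.0
```

```bash
python3 -c "
from st import *
o,m,p=st()
d=np.array([.29,-.957,0]);u=np.array([0,0,1.])
print((m.T@((d+u)/2**.5*.06/.4)).round(3))"
```

```text
t 28.1 q [-1.66 -0.48  1.34  0.16  1.61  1.77  1.5 ] p [ 0.2142 -0.6682  0.8862] yaz 16.5 z [ 0.227 -0.759 -0.61 ] tilt 52.4 F [-0.1  0.2  0.7] w 0.198 g 0.0
[-0.149  0.001  0.019]
```

Emit:
arm_command(
  series="0.8 -0.149 0.001 0.019 0;0.8 -0.149 0.001 0.019 0;0.8 -0.149 0.001 0.019 0;0.8 -0.149 0.001 0.019 0;0.8 -0.149 0.001 0.019 0;0.8 0.1 0 0 0;0.8 0.12 0 0 0;0.8 0.12 0 0 0;0.8 0.12 0 0 0;0.8 0.12 0 0 0",
)

```text
clock: 29.35
position: [0.2121, -0.6753, 0.8638]
ee_rot: [0.491, 0.669, -0.333, 0.448]
ft_force: [-0.8, -0.4, 1.9]
grip_width: 0.197
grasp_force: 0.0
```

```bash
cat > s2.py <<'E'
from st import *
from fit import *
o,m,p=st()
q=np.array(o['joint_pos'])
def path(q,tgt,n,w=.6,spin=0):
    p,r=fk(q);d=(np.array(tgt)-p)/n;o=[]
    for i in range(n):
        p,r=fk(q);q=row(q,[*r.inv().apply(d/.4),spin/n],w,"box")
    p,r=fk(q);a=r.apply([0,0,1.]);y=r.apply([0,1.,0])
    print('end',p.round(3),'tgt',tgt,'tilt',round(np.degrees(np.arccos(-a[2])),1),'az',round(np.degrees(np.arctan2(a[1],a[0])),1),'y',y.round(2),'q',q.round(2))
    return q
E
cat > s3.py <<'E'
from s2 import *
a=m[:,2]
G=np.array([.430,.066,.03]);pre=G-.12*a
print('pre',pre)
for via in([[.2,-.3,.6]],[[.35,-.2,.5]],[[.2,0.1,.6]]):
    x=q
    for v in via: x=path(x,v,12)
    x=path(x,pre+[0,0,.1],12);x=path(x,G,8);x=path(x,G+[0,0,.2],4);
E
python3 s3.py
```

```text
t 29.35 q [-0.68 -0.48  0.99  1.    1.14  1.28  1.14] p [ 0.2121 -0.6753  0.8638] yaz 17.2 z [ 0.272 -0.885 -0.378] tilt 67.8 F [-0.8 -0.4  1.9] w 0.197 g 0.0
pre [0.39731987 0.17220037 0.07531546]
end [ 0.3   -0.373  0.65 ] tgt [0.2, -0.3, 0.6] tilt 63.4 az -77.3 y [ 0.97  0.24 -0.03] q [ 0.47 -0.5  -0.15  1.77  0.87  1.26  0.56]
end [0.411 0.17  0.178] tgt [0.39731987 0.17220037 0.17531546] tilt 63.2 az -78.0 y [ 0.97  0.23 -0.04] q [-0.49  0.57 -0.62  1.8   0.87  1.92 -1.12]
end [0.43  0.066 0.03 ] tgt [0.43  0.066 0.03 ] tilt 63.2 az -78.0 y [ 0.97  0.23 -0.04] q [-0.41  0.74 -0.49  1.96  1.02  1.64 -1.27]
end [0.43  0.066 0.23 ] tgt [0.43  0.066 0.23 ] tilt 63.2 az -78.0 y [ 0.97  0.23 -0.04] q [-0.34  0.35 -0.57  1.94  0.91  1.81 -0.94]
end [ 0.38  -0.213  0.509] tgt [0.35, -0.2, 0.5] tilt 67.0 az -74.3 y [ 0.96  0.28 -0.01] q [ 0.22 -0.43 -0.42  2.04  1.    1.44 -0.01]
end [0.397 0.172 0.175] tgt [0.39731987 0.17220037 0.17531546] tilt 67.0 az -74.3 y [ 0.96  0.28 -0.01] q [-0.4   0.65 -0.8   1.84  0.97  2.02 -1.23]
end [0.43  0.066 0.03 ] tgt [0.43  0.066 0.03 ] tilt 67.0 az -74.3 y [ 0.96  0.28 -0.01] q [-0.31  0.83 -0.65  1.98  1.15  1.77 -1.36]
end [0.43  0.066 0.23 ] tgt [0.43  0.066 0.23 ] tilt 67.0 az -74.3 y [ 0.96  0.28 -0.01] q [-0.19  0.42 -0.78  1.98  1.02  1.9  -1.01]
end [0.267 0.063 0.643] tgt [0.2, 0.1, 0.6] tilt 64.7 az -74.8 y [ 0.96  0.27 -0.02] q [ 0.4  -0.44 -1.05  1.56  0.79  2.06  0.05]
end [0.317 0.051 0.265] tgt [0.39731987 0.17220037 0.17531546] tilt 58.5 az -68.1 y [0.93 0.35 0.03] q [ 0.67 -0.5  -1.47  2.19  0.46  1.41 -0.51]
end [ 0.367 -0.008  0.122] tgt [0.43  0.066 0.03 ] tilt 53.4 az -62.7 y [0.91 0.41 0.07] q [ 0.31  0.26 -1.2   2.37  1.05  1.46 -1.13]
end [0.43  0.066 0.23 ] tgt [0.43  0.066 0.23 ] tilt 53.4 az -62.7 y [0.91 0.41 0.07] q [ 0.28  0.24 -1.22  2.08  1.    1.63 -0.89]
```

```bash
python3 -c "
from s2 import *
v=np.array([.35,-.2,.5]);print((m.T@((v-p)/10/.4)).round(3))
x=path(q,v,10)
"
cat > lip.py <<'E'
from ik import *
def lip(a,h,phi,off=.083,up=.036):
    # a tool z, h handle dir (unit, horizontal), phi spin deg about a
    r=R.from_rotvec(np.radians(phi)*np.array(a))
    zc=r.apply([0,0,1.]);rim=r.apply(-off*np.array(h)+np.array([0,0,up]))
    s=np.array([0,0,-1.])-zc*(-zc[2]);n=np.linalg.norm(s);l=rim+(.03*s/n if n>1e-6 else 0)
    foot=r.apply(-off*np.array(h)-np.array([0,0,.03]))
    return zc,rim,l,foot
if __name__=="__main__":
    a=np.array([.272,-.885,-.378]);h=np.array([-.24,.97,0])
    for ph in range(0,-181,-15):
        z,rim,l,f=lip(a,h,ph);hor=z[:2]
        print(ph,'tilt',round(np.degrees(np.arccos(z[2]))),'mouthdir',hor.round(2),'rim',rim.round(3),'lip',l.round(3),'foot',f.round(3))
E
python3 lip.py
```

```text
t 29.35 q [-0.68 -0.48  0.99  1.    1.14  1.28  1.14] p [ 0.2121 -0.6753  0.8638] yaz 17.2 z [ 0.272 -0.885 -0.378] tilt 67.8 F [-0.8 -0.4  1.9] w 0.197 g 0.0
[ 0.123  0.069 -0.061]
end [ 0.378 -0.212  0.51 ] tgt [ 0.35 -0.2   0.5 ] tilt 66.9 az -74.2 y [ 0.96  0.28 -0.01] q [ 0.14 -0.43 -0.37  2.04  1.02  1.47 -0.02]
0 tilt 0 mouthdir [0. 0.] rim [ 0.02  -0.081  0.036] lip [ 0.02  -0.081  0.036] foot [ 0.02  -0.081 -0.03 ]
-15 tilt 14 mouthdir [0.23 0.08] rim [ 0.036 -0.075  0.035] lip [ 0.063 -0.065  0.028] foot [ 0.021 -0.081 -0.029]
-30 tilt 28 mouthdir [0.43 0.18] rim [ 0.051 -0.069  0.03 ] lip [ 0.075 -0.058  0.016] foot [ 0.022 -0.08  -0.028]
-45 tilt 42 mouthdir [0.6  0.29] rim [ 0.063 -0.061  0.021] lip [ 0.083 -0.051  0.002] foot [ 0.024 -0.08  -0.028]
-60 tilt 55 mouthdir [0.72 0.4 ] rim [ 0.072 -0.053  0.01 ] lip [ 0.087 -0.045 -0.015] foot [ 0.025 -0.08  -0.028]
-75 tilt 69 mouthdir [0.78 0.51] rim [ 0.078 -0.045 -0.004] lip [ 0.087 -0.039 -0.032] foot [ 0.027 -0.079 -0.028]
-90 tilt 82 mouthdir [0.78 0.61] rim [ 0.079 -0.038 -0.02 ] lip [ 0.083 -0.036 -0.049] foot [ 0.028 -0.079 -0.029]
-105 tilt 95 mouthdir [0.73 0.68] rim [ 0.077 -0.033 -0.035] lip [ 0.075 -0.034 -0.065] foot [ 0.029 -0.078 -0.03 ]
-120 tilt 107 mouthdir [0.61 0.74] rim [ 0.07  -0.028 -0.05 ] lip [ 0.064 -0.035 -0.079] foot [ 0.029 -0.077 -0.031]
-135 tilt 118 mouthdir [0.45 0.76] rim [ 0.059 -0.026 -0.063] lip [ 0.052 -0.038 -0.09 ] foot [ 0.03  -0.076 -0.033]
-150 tilt 127 mouthdir [0.25 0.76] rim [ 0.046 -0.026 -0.074] lip [ 0.04  -0.043 -0.098] foot [ 0.029 -0.076 -0.034]
-165 tilt 133 mouthdir [0.03 0.73] rim [ 0.031 -0.027 -0.081] lip [ 0.03  -0.048 -0.102] foot [ 0.029 -0.076 -0.035]
-180 tilt 136 mouthdir [-0.21  0.67] rim [ 0.014 -0.031 -0.084] lip [ 0.021 -0.052 -0.105] foot [ 0.028 -0.075 -0.037]
```

Emit:
arm_command(
  series="0.65 0.123 0.069 -0.061 0;0.65 0.123 0.069 -0.061 0;0.65 0.123 0.069 -0.061 0;0.65 0.123 0.069 -0.061 0;0.65 0.123 0.069 -0.061 0;0.65 0.123 0.069 -0.061 0;0.65 0.123 0.069 -0.061 0;0.65 0.123 0.069 -0.061 0;0.65 0.123 0.069 -0.061 0;0.65 0.123 0.069 -0.061 0",
)

```text
clock: 30.6
position: [0.3506, -0.3267, 0.6011]
ee_rot: [0.497, 0.667, -0.335, 0.443]
ft_force: [1.6, -0.2, -0.7]
grip_width: 0.349
grasp_force: 0.0
```

```bash
python3 -c "
from s2 import *
a=m[:,2];G=np.array([.429,.070,.033]);pre=G-.12*a;v=pre+[0,0,.08];print(v,m.round(3).tolist())
print((m.T@((v-p)/10/.4)).round(3), np.linalg.norm(v-p))
x=path(q,v,10);x=path(x,pre,3);x=path(x,G,5)
"

```

```text
t 30.6 q [ 0.25 -0.5  -0.16  1.92  1.03  1.28  0.3 ] p [ 0.3506 -0.3267  0.6011] yaz 16.4 z [ 0.258 -0.887 -0.382] tilt 67.5 F [ 1.6 -0.2 -0.7] w 0.349 g 0.0
[0.3980745  0.17647893 0.15888956] [[-0.114, 0.959, 0.258], [0.365, 0.282, -0.887], [-0.924, -0.007, -0.382]]
[ 0.147  0.048 -0.066] 0.6715683767904347
end [0.399 0.177 0.159] tgt [0.3980745  0.17647893 0.15888956] tilt 67.5 az -73.9 y [ 0.96  0.28 -0.01] q [-0.52  0.64 -0.64  1.84  0.93  1.95 -1.22]
end [0.398 0.176 0.079] tgt [0.3980745  0.17647893 0.07888956] tilt 67.5 az -73.9 y [ 0.96  0.28 -0.01] q [-0.56  0.78 -0.6   1.83  0.96  1.87 -1.33]
end [0.429 0.07  0.033] tgt [0.429 0.07  0.033] tilt 67.5 az -73.9 y [ 0.96  0.28 -0.01] q [-0.45  0.77 -0.49  1.98  1.08  1.69 -1.34]
```

Emit:
arm_command(
  series="0.62 0.132 0.043 -0.059 0;0.62 0.132 0.043 -0.059 0;0.62 0.132 0.043 -0.059 0;0.62 0.132 0.043 -0.059 0;0.62 0.132 0.043 -0.059 0;0.62 0.132 0.043 -0.059 0;0.62 0.132 0.043 -0.059 0;0.62 0.132 0.043 -0.059 0;0.62 0.132 0.043 -0.059 0;0.62 0.132 0.043 -0.059 0",
)

```text
clock: 31.85
position: [0.3964, 0.1254, 0.2019]
ee_rot: [0.496, 0.668, -0.335, 0.442]
ft_force: [1.6, -0.1, 0.5]
grip_width: 0.38
grasp_force: 0.0
```

```bash
python3 -c "
from s2 import *
a=m[:,2];G=np.array([.429,.070,.033]);pre=G-.12*a;print(pre,m.round(3).tolist())
print((m.T@((pre-p)/.4)).round(3),'then',.12/.4)
from h import *
from workcell import viewer
s=viewer.camera('side');t=viewer.camera('top');pickle.dump((s,t),open('c3.pkl','wb'))
hs=cv2.cvtColor(s['pixels'],cv2.COLOR_RGB2HSV);mm=cv2.inRange(hs,(0,60,20),(15,255,110));k=np.zeros_like(mm);k[238:280,295:330]=mm[238:280,295:330]
k=max(cv2.findContours(k,0,1)[0],key=cv2.contourArea);print(cv2.boundingRect(k))
W=onz(s,k[:,0].astype(float),.034)[:,:2];print(W.mean(0),cv2.fitLine(W.astype(np.float32),2,0,.01,.01).ravel())
for y in(.04,.06,.08,.1): 
    print(y,proj(s,[[.449-.24/.97*(y+.0117),y,.039]]).round(1))
"

```

```text
t 31.85 q [-0.33  0.53 -0.8   1.93  0.96  1.97 -1.17] p [0.3964 0.1254 0.2019] yaz 16.4 z [ 0.258 -0.887 -0.384] tilt 67.4 F [ 1.6 -0.1  0.5] w 0.38 g 0.0
[0.39805281 0.17641089 0.07903254] [[-0.116, 0.959, 0.258], [0.366, 0.283, -0.887], [-0.923, -0.009, -0.384]]
[0.33  0.043 0.006] then 0.3
(306, 242, 24, 38)
[0.41955641 0.07455027] [ 0.33526567 -0.94212365  0.4195564   0.07455026]
0.04 [[310.6 249.3]]
0.06 [[312.7 255.7]]
0.08 [[314.8 262.2]]
0.1 [[317.  268.9]]
```

Emit:
arm_command(
  series="0.62 0.066 0.009 0.001 0;0.62 0.066 0.009 0.001 0;0.62 0.066 0.009 0.001 0;0.62 0.066 0.008 0.001 0;0.62 0.066 0.008 0.001 0;0.62 0 0 0.06 0;0.62 0 0 0.06 0;0.62 0 0 0.06 0;0.62 0 0 0.05 0;0.62 0 0 0.04 0",
)

```text
clock: 33.2
position: [0.4266, 0.0782, 0.0401]
ee_rot: [0.497, 0.667, -0.335, 0.443]
ft_force: [0.1, 0.1, -0.1]
grip_width: 0.375
grasp_force: 0.0
```

```bash
python3 -c "
from s2 import *
G=np.array([.429,.070,.033])
print((m.T@((G-p)/.4)).round(3))
"

```

```text
t 33.2 q [-0.33  0.81 -0.65  1.97  1.13  1.79 -1.37] p [0.4266 0.0782 0.0401] yaz 16.4 z [ 0.258 -0.887 -0.383] tilt 67.5 F [ 0.1  0.1 -0.1] w 0.375 g 0.0
[0.008 0.    0.027]
```

Emit:
arm_command(
  series="0.62 0.005 0 0.014 0;0.62 0.004 0 0.013 0;1 0 0 0 0;1 0 0 0 0;1 0 0 0 0;1 0 0 0 0;1 -0.012 0 -0.005 0;1 -0.023 0 -0.01 0;1 -0.046 0 -0.019 0;1 -0.046 0 -0.019 0",
  newtons=110,
)

```text
clock: 34.45
position: [0.4289, 0.0719, 0.0888]
ee_rot: [0.496, 0.667, -0.335, 0.443]
ft_force: [-0.2, -0.3, -3.6]
grip_width: 0.183
grasp_force: 107.4
```

```bash
python3 -c "
from s2 import *
from h import *
from workcell import viewer
s=viewer.camera('side');t=viewer.camera('top');pickle.dump((s,t),open('c4.pkl','wb'))
im=s['pixels'];im2=cv2.resize(im[150:290,240:400],None,fx=4,fy=4,interpolation=cv2.INTER_CUBIC)[:,:,::-1];cv2.imwrite('pics/g.png',im2)
C=np.array([.5085,-.203]);T=np.r_[C+[-.095,.028],.21]
print(T,np.linalg.norm(T-p),(m.T@((T-p)/.4)).round(3))
x=path(q,p+[0,0,.1],3);x=path(x,T,8);x=path(x,T,18,spin=-.95)
"

```

```text
t 34.45 q [-0.3   0.7  -0.68  2.    1.1   1.81 -1.29] p [0.4289 0.0719 0.0888] yaz 16.5 z [ 0.259 -0.887 -0.383] tilt 67.5 F [-0.2 -0.3 -3.6] w 0.183 g 107.4
[ 0.4135 -0.175   0.21  ] 0.27543777081625315 [-0.501 -0.214  0.421]
end [0.429 0.072 0.189] tgt [0.42891003 0.07185908 0.18880143] tilt 67.5 az -73.7 y [ 0.96  0.28 -0.01] q [-0.24  0.5  -0.75  1.99  1.04  1.87 -1.11]
end [ 0.414 -0.175  0.21 ] tgt [ 0.4135 -0.175   0.21  ] tilt 67.5 az -73.7 y [ 0.96  0.28 -0.01] q [ 0.13  0.1  -0.59  2.35  1.22  1.42 -0.86]
end [ 0.413 -0.175  0.21 ] tgt [ 0.4135 -0.175   0.21  ] tilt 67.5 az -73.7 y [-0.97 -0.22 -0.14] q [ 0.17  0.1  -0.63  2.34  1.22  1.43  2.12]
```

```bash
python3 -c "
from st import *
from h import *
s,t=pickle.load(open('c4.pkl','rb'));o,m,p=st()
h=np.array([-.24,.97,0]);rim=p-.081*h+[0,0,.036];print('rim exp',rim)
a=np.linspace(0,6.28,36)
for c,n in((s,'s'),(t,'t')):
    q=proj(c,np.c_[rim[0]+.0305*np.cos(a),rim[1]+.0305*np.sin(a),0*a+rim[2]]);u=q.min(0).astype(int)-6;v=q.max(0).astype(int)+6
    hs=cv2.cvtColor(c['pixels'],cv2.COLOR_RGB2HSV);b=cv2.inRange(hs,(0,0,125),(180,45,255))
    print(n,u,v);sub=b[u[1]:v[1],u[0]:v[0]].copy();g=np.zeros_like(sub)
    for x,y in (q-u).round().astype(int): g[y,x]=1
    for r in range(0,sub.shape[0]): print(''.join(('@' if g[r,k] and sub[r,k] else '#' if sub[r,k] else 'o' if g[r,k] else '.') for k in range(sub.shape[1])))
"
```

```text
t 34.55 q [-0.3   0.7  -0.68  1.99  1.1   1.81 -1.29] p [0.4295 0.0723 0.0896] yaz 16.4 z [ 0.26  -0.886 -0.384] tilt 67.4 F [ 0.1  0.6 -4.1] w 0.184 g 107.5
rim exp [ 0.4489514  -0.0063001   0.12564888]
s [288 197] [325 227]
.....................................
.....................................
.....................................
.....................................
.....................................
.....................................
.............######@#................
.........####o.o.o.##@#@.............
........##.o...........##@...........
.......##o...............##o.........
......##...................#.o.......
.....##.o..................##........
.....#.o....................##o......
....##.......................#.o.....
......o......................#.......
......o......................##o.....
....#........................##o.....
....##o......................##......
.....#.o.....................#.o.....
......#.....................##.......
......#.o..................##.o......
.......##o................##.o.......
.........#.o.............##o.........

[... 919 characters left out ...]
.....o##....................o.#...
........#.......................#...
.......o##..........###........o#...
........##............#........##...
.......o##....................###...
.........#....................o##...
.........#....................###...
.......o.##...................@#....
........o.##.................@#.....
..........###............##.###.....
..........o###.............@##......
............###...........###.......
...........o.#####....####@#........
.............o.@######@#o#..........
.................o##@#..............
....................................
....................................
....................................
....................................
```

Emit:
arm_command(
  series="1 -0.06 -0.001 -0.025 0;1 -0.08 -0.001 -0.033 0;1 -0.08 -0.001 -0.033 0;1 -0.03 -0.024 0.055 0;1 -0.04 -0.031 0.077 0;1 -0.045 -0.035 0.086 0;1 -0.045 -0.035 0.086 0;1 -0.045 -0.035 0.086 0;1 -0.04 -0.031 0.077 0;1 -0.025 -0.02 0.05 0",
)

```text
clock: 35.8
position: [0.4124, -0.1771, 0.2039]
ee_rot: [0.497, 0.667, -0.336, 0.443]
ft_force: [-0.7, 0.0, -4.3]
grip_width: 0.184
grasp_force: 107.8
```

```bash
cat > pl.py <<'E'
from st import *
from lip import lip
from scipy.spatial.transform import Rotation as R
C=np.array([.5085,-.203]);h=np.array([-.24,.97,0])
def plan(phis,lipxy,clear,phi0=0,p=None,m=None):
    """tool-frame rows that carry spin to phis, lip at C+lipxy, height clear over rim"""
    if p is None: o,m,p=st()
    a=m[:,2];m0=m
    base=R.from_rotvec(-np.radians(phi0)*a).as_matrix()@m
    for ph,xy,cl in zip(phis,lipxy,clear):
        z,rim,l,f=lip(a,h,ph,.081)
        low=min(l[2],f[2]-.027)
        T=np.r_[C+xy-l[:2],.107+cl-low]
        d=m.T@(T-p)/.4;s=(ph-phi0)/180
        print(ph,'T',T.round(3),'row',d.round(3),round(s,4),'rimdist',np.linalg.norm(T[:2]+rim[:2]-C).round(3),'tilt',round(np.degrees(np.arccos(z[2]))))
        m=m@R.from_euler('z',ph-phi0,degrees=True).as_matrix();p=T;phi0=ph
if __name__=="__main__":
    ph=list(range(-10,-71,-10))+[-75,-80,-85]
    xy=[[-.012,-.008]]*10
    plan(ph,xy,[.04]*10)
E
python3 pl.py
```

```text
t 35.8 q [ 0.16  0.11 -0.62  2.35  1.23  1.43 -0.88] p [ 0.4124 -0.1771  0.2039] yaz 16.3 z [ 0.257 -0.887 -0.383] tilt 67.5 F [-0.7  0.  -4.3] w 0.184 g 107.8
-10 T [ 0.438 -0.145  0.204] row [ 0.023  0.085 -0.054] -0.0556 rimdist 0.044 tilt 9
-20 T [ 0.429 -0.149  0.203] row [ 0.004 -0.024  0.005] -0.0556 rimdist 0.043 tilt 18
-30 T [ 0.422 -0.154  0.203] row [ 0.006 -0.02   0.006] -0.0556 rimdist 0.041 tilt 28
-40 T [ 0.416 -0.159  0.203] row [ 0.007 -0.016  0.007] -0.0556 rimdist 0.038 tilt 37
-50 T [ 0.412 -0.163  0.203] row [ 0.006 -0.012  0.007] -0.0556 rimdist 0.035 tilt 46
-60 T [ 0.41  -0.167  0.203] row [ 0.004 -0.008  0.008] -0.0556 rimdist 0.032 tilt 55
-70 T [ 0.41  -0.171  0.203] row [ 0.001 -0.005  0.008] -0.0556 rimdist 0.028 tilt 64
-75 T [ 0.411 -0.173  0.203] row [-0.001 -0.002  0.004] -0.0278 rimdist 0.025 tilt 68
-80 T [ 0.412 -0.174  0.204] row [-0.002 -0.002  0.004] -0.0278 rimdist 0.023 tilt 73
-85 T [ 0.413 -0.175  0.204] row [-0.003 -0.002  0.003] -0.0278 rimdist 0.021 tilt 77
```

Emit:
arm_command(
  series="1 0.017 0 0.007 -0.05;1 0.017 0.003 0.007 -0.055;1 0 0 0 -0.055;1 0 0 0 -0.055;1 0 0 0 -0.055;1 0 0 0 -0.055;1 0 0 0 -0.055;1 0 0 0 -0.03;1 0 0 0 -0.03;1 0 0 0 -0.03",
)

```text
clock: 37.05
position: [0.413, -0.1752, 0.1888]
ee_rot: [-0.083, 0.828, -0.546, 0.101]
ft_force: [-0.5, -0.1, -3.7]
grip_width: 0.182
grasp_force: 108.0
```

```bash
python3 -c "
from pl import *
o,m,p=st()
m0=R.from_quat([.497,.667,-.336,.443]).as_matrix()
ph0=np.degrees((R.from_matrix(m0).inv()*R.from_matrix(m)).as_rotvec())[2];print('phi',ph0)
ph=list(range(-90,-121,-5))+[-130,-140,-150]
k=np.interp(ph,[-150,-100,-85],[-.025,-.012,-.012])
plan(ph,[[x,-.008] for x in k],[.035]*10,ph0,p,m)
from workcell import viewer
from h import *
s=viewer.camera('side');t=viewer.camera('top');pickle.dump((s,t),open('c5.pkl','wb'))
hs=cv2.cvtColor(t['pixels'],cv2.COLOR_RGB2HSV);b=cv2.inRange(hs,(3,100,90),(12,200,255))
for k in cv2.findContours(b[170:290,290:400],0,1)[0]:
    if cv2.contourArea(k)>6: print(cv2.boundingRect(k+[290,170]))
"
```

```text
t 37.05 q [ 0.17  0.16 -0.64  2.35  1.25  1.44  0.55] p [ 0.413  -0.1752  0.1888] yaz 94.1 z [ 0.258 -0.887 -0.384] tilt 67.4 F [-0.5 -0.1 -3.7] w 0.182 g 108.0
phi -84.81915991784086
-90 T [ 0.415 -0.176  0.199] row [-0.006 -0.025 -0.006] -0.0288 rimdist 0.019 tilt 82
-95 T [ 0.418 -0.177  0.199] row [-0.005 -0.002  0.003] -0.0278 rimdist 0.017 tilt 86
-100 T [ 0.42  -0.178  0.203] row [-0.005 -0.01  -0.   ] -0.0278 rimdist 0.014 tilt 90
-105 T [ 0.422 -0.178  0.208] row [-0.002 -0.013 -0.003] -0.0278 rimdist 0.013 tilt 94
-110 T [ 0.424 -0.178  0.212] row [-0.002 -0.013 -0.003] -0.0278 rimdist 0.013 tilt 98
-115 T [ 0.427 -0.178  0.217] row [-0.002 -0.012 -0.003] -0.0278 rimdist 0.012 tilt 102
-120 T [ 0.429 -0.177  0.221] row [-0.002 -0.012 -0.003] -0.0278 rimdist 0.012 tilt 106
-130 T [ 0.435 -0.176  0.229] row [-0.004 -0.022 -0.007] -0.0556 rimdist 0.013 tilt 114
-140 T [ 0.44  -0.173  0.235] row [-0.003 -0.02  -0.008] -0.0556 rimdist 0.016 tilt 120
-150 T [ 0.446 -0.17   0.239] row [-0.002 -0.018 -0.008] -0.0556 rimdist 0.021 tilt 126
(315, 277, 9, 6)
(331, 273, 10, 8)
(384, 272, 16, 11)
(340, 251, 10, 8)
(290, 211, 13, 9)
(357, 189, 19, 3)
(290, 170, 24, 45)
```

Emit:
arm_command(
  series="1 -0.006 -0.015 -0.006 -0.029;1 -0.005 -0.004 0.002 -0.028;1 -0.005 -0.01 0 -0.028;1 -0.002 -0.013 -0.003 -0.028;1 -0.002 -0.013 -0.003 -0.028;1 -0.002 -0.012 -0.003 -0.028;1 -0.002 -0.012 -0.003 -0.028;1 -0.004 -0.022 -0.007 -0.055;1 -0.003 -0.02 -0.008 -0.055;1 -0.002 -0.018 -0.008 -0.055",
)

```text
clock: 38.4
position: [0.4462, -0.1688, 0.2377]
ee_rot: [-0.516, 0.652, -0.515, -0.209]
ft_force: [-0.1, -0.1, -2.0]
grip_width: 0.184
grasp_force: 108.1
```

```bash
python3 -c "
from pl import *
o,m,p=st()
m0=R.from_quat([.497,.667,-.336,.443]).as_matrix()
ph0=np.degrees((R.from_matrix(m0).inv()*R.from_matrix(m)).as_rotvec())[2];print('phi',ph0)
plan([-160,-170,-178],[[-.025,-.008]]*3,[.035]*3,ph0,p,m)
"
```

```text
t 38.4 q [ 0.2   0.11 -0.65  2.25  1.23  1.45  1.84] p [ 0.4462 -0.1688  0.2377] yaz -176.0 z [ 0.259 -0.887 -0.383] tilt 67.5 F [-0.1 -0.1 -2. ] w 0.184 g 108.1
phi -149.93990978232594
-160 T [ 0.453 -0.166  0.243] row [ 0.001 -0.021 -0.006] -0.0559 rimdist 0.025 tilt 131
-170 T [ 0.459 -0.163  0.245] row [-0.002 -0.018 -0.005] -0.0556 rimdist 0.029 tilt 134
-178 T [ 0.464 -0.161  0.246] row [-0.    -0.013 -0.002] -0.0444 rimdist 0.033 tilt 135
```

Emit:
arm_command(
  series="1 0.001 -0.021 -0.006 -0.056;1 -0.002 -0.018 -0.005 -0.055;1 0 0 0.01 0;1 0 0 -0.01 0;1 0 0 0 0;1 0 0 0 0;1 0 0 0 0.055;1 0 0 0 0.055;1 0 0 0 0.055;1 0 0 0 0.055",
)

```text
clock: 39.65
position: [0.4593, -0.1632, 0.2449]
ee_rot: [-0.393, 0.733, -0.543, -0.115]
ft_force: [-0.1, -0.0, -2.0]
grip_width: 0.184
grasp_force: 107.9
```

Emit:
arm_command(
  series="1 0 0 0 0.055;1 0 0 0 0.055;1 0 0 0 0.055;1 0 0 0 0.055;1 0 0 0 0.055;1 0 0 0 0.055;1 0 0 0 0.055;1 0 0 0 0.055;1 0 0 0 0.055;1 0 0 0 0.055",
)

```text
clock: 40.9
position: [0.4593, -0.1632, 0.2449]
ee_rot: [0.302, 0.775, -0.44, 0.338]
ft_force: [-0.8, -0.8, -2.0]
grip_width: 0.185
grasp_force: 108.2
```

```bash
python3 -c "
from s2 import *
m0=R.from_quat([.497,.667,-.336,.443]).as_matrix()
ph0=np.degrees((R.from_matrix(m0).inv()*R.from_matrix(m)).as_rotvec());print('phi',ph0,ph0[2]/180)
m1=m@R.from_euler('z',-ph0[2],degrees=True).as_matrix()
for T in([.430,.072,.2],[.430,.072,.036]): 
    print(T,'after unspin units',(m1.T@((np.array(T)-p)/.4)).round(3))
x=path(q,p,4,spin=-ph0[2]/180);x=path(x,[.43,.072,.2],6);x=path(x,[.43,.072,.036],6)
"
```

```text
t 40.9 q [ 0.17  0.13 -0.62  2.22  1.23  1.46 -0.22] p [ 0.4593 -0.1632  0.2449] yaz 29.3 z [ 0.259 -0.887 -0.383] tilt 67.5 F [-0.8 -0.8 -2. ] w 0.185 g 108.2
phi [-1.40879318e-01  3.03012964e-03 -3.07653844e+01] -0.17091880234438572
[0.43, 0.072, 0.2] after unspin units [ 0.327  0.097 -0.497]
[0.43, 0.072, 0.036] after unspin units [ 0.706  0.1   -0.34 ]
end [ 0.459 -0.163  0.245] tgt [ 0.4592686  -0.16319787  0.24487439] tilt 67.5 az -73.7 y [ 0.96  0.28 -0.01] q [ 0.16  0.12 -0.61  2.22  1.23  1.46 -0.76]
end [0.43  0.072 0.2  ] tgt [0.43, 0.072, 0.2] tilt 67.5 az -73.7 y [ 0.96  0.28 -0.01] q [-0.23  0.48 -0.76  1.98  1.04  1.88 -1.09]
end [0.43  0.072 0.036] tgt [0.43, 0.072, 0.036] tilt 67.5 az -73.7 y [ 0.96  0.28 -0.01] q [-0.33  0.81 -0.64  1.98  1.14  1.78 -1.36]
```

Unspin the remaining 31° and carry back to above the old spot.

Emit:
arm_command(
  series="1 0 0 0 0.057;1 0 0 0 0.057;1 0 0 0 0.057;1 0.047 0.014 -0.071 0;1 0.047 0.014 -0.071 0;1 0.047 0.014 -0.071 0;1 0.047 0.014 -0.071 0;1 0.047 0.014 -0.071 0;1 0.047 0.014 -0.071 0;1 0.045 0.013 -0.071 0",
)

```text
clock: 42.15
position: [0.4292, 0.0728, 0.1995]
ee_rot: [0.495, 0.669, -0.336, 0.442]
ft_force: [0.8, 0.1, -2.0]
grip_width: 0.183
grasp_force: 108.1
```

```bash
python3 -c "
from s2 import *
from h import *
m0=R.from_quat([.497,.667,-.336,.443]).as_matrix()
ph0=np.degrees((R.from_matrix(m0).inv()*R.from_matrix(m)).as_rotvec());print('phi',ph0,ph0[2]/180)
print((m.T@((np.array([p[0],p[1],.04])-p)/.4)).round(3))
from workcell import viewer
s=viewer.camera('side');t=viewer.camera('top');pickle.dump((s,t),open('c6.pkl','wb'))
a=cv2.resize(t['pixels'][190:270,300:400],(400,320),interpolation=cv2.INTER_CUBIC);b=cv2.resize(s['pixels'][135:215,240:340],(400,320),interpolation=cv2.INTER_CUBIC)
c=cv2.resize(s['pixels'][150:290,240:415],(400,320));d=cv2.resize(t['pixels'][190:302,200:340],(400,320))
cv2.imwrite('pics/z.png',cv2.resize(np.vstack([np.hstack([a,b]),np.hstack([c,d])]),(750,600))[:,:,::-1])
"
```

```text
t 42.15 q [-0.22  0.49 -0.77  1.98  1.04  1.89 -1.09] p [0.4292 0.0728 0.1995] yaz 16.6 z [ 0.259 -0.887 -0.383] tilt 67.5 F [ 0.8  0.1 -2. ] w 0.183 g 108.1
phi [-0.13647613  0.03856826 -0.30356281] -0.0016864600547788094
[0.368 0.005 0.153]
```

View pics/z.png

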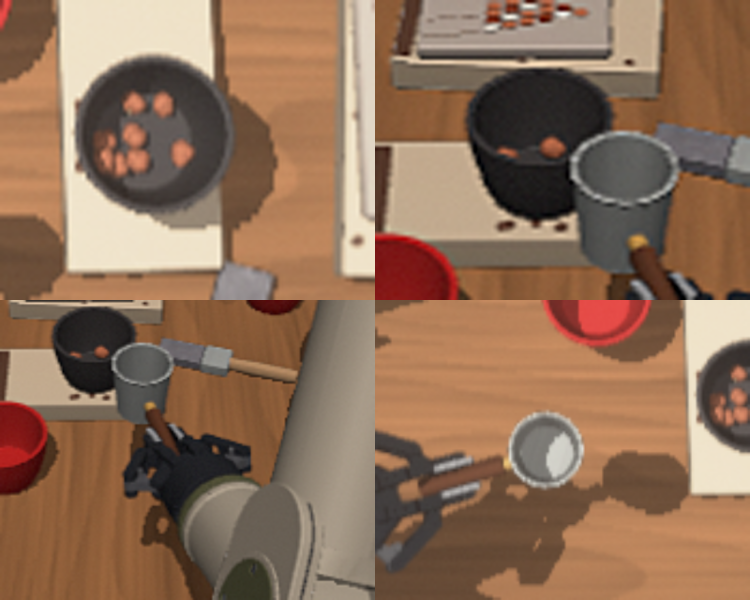

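The last picture shows all eight nuggets in the crucible and the cup empty and upright. Lowering the cup.

Emit:
arm_command(
  series="1 0.04 0 0.016 0;1 0.05 0.001 0.021 0;1 0.055 0.001 0.023 0;1 0.055 0.001 0.023 0;1 0.055 0.001 0.023 0;1 0.05 0.001 0.021 0;1 0.04 0 0.016 0;1 0.018 0 0.007 0;1 0 0 0 0;1 0 0 0 0",
)

```text
clock: 43.5
position: [0.4294, 0.0721, 0.0431]
ee_rot: [0.494, 0.669, -0.336, 0.442]
ft_force: [-0.2, -1.4, -1.7]
grip_width: 0.184
grasp_force: 108.2
```

```bash
python3 -c "
from st import *
st()"
```

```text
t 43.5 q [-0.31  0.81 -0.66  1.98  1.14  1.79 -1.35] p [0.4294 0.0721 0.0431] yaz 16.6 z [ 0.259 -0.887 -0.383] tilt 67.5 F [-0.2 -1.4 -1.7] w 0.184 g 108.2
```

Emit:
arm_command(
  series="1 0.006 0 0.0025 0;1 0.006 0 0.0025 0;1 0.006 0 0.0025 0;1 0.003 0 0.001 0;1 0 0 0 0;1 0 0 0 0;1 0 0 0 0;1 0 0 0 0;1 0 0 0 0;1 0 0 0 0",
)

```text
clock: 44.75
position: [0.4291, 0.072, 0.0335]
ee_rot: [0.494, 0.669, -0.336, 0.442]
ft_force: [-0.9, -1.1, -1.0]
grip_width: 0.18
grasp_force: 108.2
```

```bash
python3 -c "
from st import *
st()"
```

```text
t 44.75 q [-0.32  0.83 -0.66  1.98  1.15  1.79 -1.37] p [0.4291 0.072  0.0335] yaz 16.6 z [ 0.259 -0.887 -0.383] tilt 67.5 F [-0.9 -1.1 -1. ] w 0.18 g 108.2
```

Emit:
arm_command(
  series="1 0.002 0 0.001 0;1 0 0 0 0;1 0 0 0 0;0.6 0 0 0 0;0.6 0 0 0 0;0.6 0 0 0 0;0.6 0 0 -0.05 0;0.6 0 0 -0.08 0;0.6 0 0 -0.1 0;0.6 0 0 -0.1 0",
)

```text
clock: 46.0
position: [0.3939, 0.1912, 0.0842]
ee_rot: [0.494, 0.669, -0.336, 0.442]
ft_force: [-0.1, 0.4, -0.3]
grip_width: 0.4
grasp_force: 0.0
```

```bash
python3 -c "
from st import *
from h import *
o,m,p=st()
from workcell import viewer
s=viewer.camera('side');t=viewer.camera('top')
a=np.linspace(0,6.28,36)
d=pickle.load(open('c0.pkl','rb'))
for c,n in((s,'s'),(t,'t')):
    q=proj(c,np.c_[.4485+.0305*np.cos(a),-.0065+.0305*np.sin(a),0*a+.066]);u=q.min(0).astype(int)-5;v=q.max(0).astype(int)+5
    hs=cv2.cvtColor(c['pixels'],cv2.COLOR_RGB2HSV);b=cv2.inRange(hs,(0,0,125),(180,45,255))
    sub=b[u[1]:v[1],u[0]:v[0]].copy();g=np.zeros_like(sub)
    for x,y in (q-u).round().astype(int): g[y,x]=1
    for r in range(0,sub.shape[0]): print(''.join(('@' if g[r,k] and sub[r,k] else '#' if sub[r,k] else 'o' if g[r,k] else '.') for k in range(sub.shape[1])))
D=lambda n,c,b:int((np.abs(c['pixels'].astype(int)-d[n]['pixels'].astype(int)).sum(2)[b[1]:b[3],b[0]:b[2]]>60).sum())
print('top diff jar',D('top',t,(250,125,278,160)),'brush',D('top',t,(340,255,375,335)),'tongs',D('top',t,(100,295,178,345)),'handle',D('top',t,(130,185,195,215)),'crucible outer',D('top',t,(315,175,362,205)))
"
```

```text
t 46.0 q [-0.48  0.84 -0.74  1.8   1.01  1.96 -1.36] p [0.3939 0.1912 0.0842] yaz 16.6 z [ 0.259 -0.886 -0.384] tilt 67.4 F [-0.1  0.4 -0.3] w 0.4 g 0.0
.................................
.................................
.................................
.................................
.............#####...............
.........###.#...@####...........
.......###.o.o.o....o#@..........
......##..o............@#........
.....#..o...............#@.......
....#....................##o.....
...##..o..................##.....
......o.....................o....
...#.o.....................#o....
...#.......................#.....
...#.o.....................##o...
...#.......................#.o...
...##o.....................#.....
......o...................##.o...
....##...................##.o....
......#o.................#.......
......##o..............##..o.....
........#@#..........###.o.......
...........@#######.##..o........
.............o#o....o.o..........
..................o..............
.................................
.................................
.............................
[... 486 characters left out ...]
..##.....#......#######.##..
......o##...........########o.#..
.......#........#...########..#..
......o##...........#########o#..
.......##..#....#...########.##..
......o##..........#########o##..
........#..........#########.##..
.......o#...#.......########@#...
........##.........########.##...
........o##...#....########@#....
.........##........##########....
.........o###......#.###.@##.....
..........o###.........#@##......
............o.########@###.......
..............o.o#@#o.##.........
.................................
.................................
.................................
.................................
top diff jar 0 brush 0 tongs 3722 handle 0 crucible outer 0
```

Emit:
arm_command(
  series="0.6 -0.06 0 -0.025 0;0.6 -0.09 0 -0.038 0;0.6 -0.09 0 -0.038 0;0.6 -0.09 0 -0.038 0;0.6 -0.09 0 -0.038 0;0.6 -0.06 0 -0.025 0;0.6 0 0 0 0;0.6 0 0 0 0;0.6 0 0 0 0;0.6 0 0 0 0",
)

```text
clock: 47.35
position: [0.3971, 0.1906, 0.2908]
ee_rot: [0.494, 0.669, -0.337, 0.442]
ft_force: [-0.6, -0.3, 0.9]
grip_width: 0.407
grasp_force: 0.0
```

```bash
python3 -c "
from st import *
from h import *
st()
from workcell import viewer
d=pickle.load(open('c0.pkl','rb'))
s=viewer.camera('side')
D=(np.abs(s['pixels'].astype(int)-d['side']['pixels'].astype(int)).sum(2)>60)
print('tongs side diff',D[325:415,360:425].sum(),'handle',D[295:352,226:260].sum(),'crucible rim',D[150:175,262:283].sum())
for r in range(325,415,4): print(''.join('#' if k else '.' for k in D[r,355:430:2]))
"
```

```text
t 47.35 q [-0.62  0.42 -0.54  1.76  0.88  2.05 -0.97] p [0.3971 0.1906 0.2908] yaz 16.6 z [ 0.258 -0.887 -0.383] tilt 67.5 F [-0.6 -0.3  0.9] w 0.407 g 0.0
tongs side diff 3056 handle 0 crucible rim 2
#################################.####
.#####################################
..####.###############################
.#########.######################.####
.###########.#########################
.####.######..########################
.#####.##.##.##################.######
.############.########################
..##########...#######################
...###################################
............##########################
.............###..#.##################
...............#######################
..................####################
...................................###
......................................
......................................
......................................
......................................
......................................
......................................
......................................
......................................
```

```bash
python3 -c "
from workcell import manip
print(manip.hand_in())"
```

```text
the job is handed in; nothing more can be done
None
```

I handed the job in at about 47 s of the 72 s allowed; no verdict came back. My last images show all eight nuggets in the crucible, the empty cup standing released on the bench, and the drawer home. The crucible, jar and brush looked unmoved; the arm hid most of the tongs, and the ends I could see had not moved. The tool turned only about its own axis, so I tilted it for pouring by driving the arm to its reach limits.

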